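# Load the bag-clip closer

## Robot

A 6-joint arm with a two-finger parallel gripper is mounted at the origin on the work surface. World frame = base frame: x ahead of the robot, y to its left, z up, the work surface at z = 0. Lengths are in m, angles in rad, forces in N, time in s.
With the tool pointing down it reaches from about 0.25 to 0.725 m from the base axis. Payload 4 kg.
Tool frame: the origin (TCP) lies at the very end of the fingers, on their centre line; the grasp point (between the pads) lies 19 mm behind it; z points along the fingers, y is the direction in which the jaws open and shut (so a half turn about z gives the same grasp; the last joint's range is limited). The gripper opens to 85 mm and grips with 20 to 120 N. Pads are 22 mm wide; open, the fingers measure 114 mm over their backs; the gripper's body (76 mm by 85 mm) begins 54 mm behind the grasp point. The pads swing forward as they close: fully open they stand 13 mm farther back than shut.
Start: joints at [-1.228, 0.241, 0.005, 1.335, 0, 1.571], TCP at [0.168, -0.471, 0.231] pointing down, gripper open.
Joint ranges: [-2.72, 2.72], [-1.05, 1.87], [-1.09, 1.28], [-1.99, 2.15], [-1.42, 1.44], [-3.14, 3.14]. Speed limits (rad/s): [2.79, 2.79, 3.14, 3.14, 3.14, 3.14].

## Interface

Orientations are given as a unit quaternion [x, y, z, w].
In Python, from workcell import bot, camera gives the robot as it stands. The module is installed in compiled form; this text tells all that it offers.
- The arm moves only by the tool send_rows, never from a script. Its argument "deltas" is a list of rows, each an object with "grip": the opening, from 0 (shut) to 1 (fully open); "translation": the shift along the tool's x, y, z in m, a list of three; "twist": the turn, a rotation vector about the tool's x, y, z in degrees, a list of three. A call has 1 to 5 rows; each row is the pose to reach, as a shift and turn from the pose measured when the call began, along the tool's axes at that moment; what a row does not reach only later rows make up. A row lasts 1/8 s, in which the tool goes at most 62.5 mm and 10.7 degrees, less where a joint would pass 70% of its speed; a pose out of reach is approached as far as the arm can. A call with a gripper value outside its range is refused whole. The fingers move at their own pace and stop on an object; the grip force is fixed at half the most. Time passes only in rows, so rows that repeat a pose let the fingers close. It gives the time, the measured TCP pose, the force and the opening at its end, in the units of the state.
- bot.get_obs(): the state, without advancing time (a new reading comes with each control period).
- camera(name): name is "scene" or "top"; returns a dict with "color" (400x640x3 uint8, blue, green, red), "intrinsics" (3x3 intrinsics, pixels), "xyz" and "rotation" of the camera in the world. Camera axes: x right, y down, z forward; pixel columns grow to the right and rows downward; lengths in m; the calibration is good to about 2 mm. A picture is of the moment at which its call begins. There is no depth.
- bot.job_done(): hands the job in, once; it reports no verdict.
The state is a dict: "clock": time; "joint_pos": joint angles; "joint_vel": joint speeds; "tau": joint torques, N m; "eef_pos": TCP position; "tool_rot": TCP orientation; "ft_force": force on the tool from outside, world axes, zero at the start; "ft_torque": the same for the moment, N m; "grip_width": finger opening in m.
Only numpy, scipy, OpenCV 4.12 (cv2) and the standard library are available. Lean on these libraries where they do the work, as an engineer would, in place of code of your own. Each camera call takes 0.05 s, during which the arm holds its last target.

## Task

Load the full blue clip strip into the open channel of the bag-clip closer: press the red spring follower back with the strip's rear end, lower the strip flat to the channel floor and ease it forward until its tongue sits home under the orange nose lip with the follower pressing behind it, then slide the steel cover rail fully shut over it and let go. The bonded strip cracks, so feel your way and never jam it, bear down hard on it or let the spring snap it against the nose, and leave everything else on the bench where it stands.

Things in the scene. Friction and masses are not known exactly. Their poses are not given: they have to be found in the camera images.
- strip: Full clip strip 100 x 14 x 44 mm, 90 g: blue foot (z 0-8), silver clips (x -42 to +50, z 8-20) and an upright blue spine (x -30 to +34, 10 wide, z 20-44) to pinch across y. Origin: centre of underside, x lengthwise, z up. Front end -x goes to the nose: there the foot sticks out 8 mm past the clips as a tongue 8 high. Rear end +x, a plain face 20 high, goes against the follower. Lies flat at first.
- closer: Bag-clip closer, fixed: grey base plate 300 x 86 x 12 mm (x -135 to +165). Origin on the bench on the channel's centre line, x along the channel from nose end (-x, white head block x -134 to -104, 64 tall) to spring end (+x), z up. The strip cracks when its contacts with the closer (spring, floor, walls, nose) add up to over 35 N. On it a clamped carriage bears channel, nose and follower, told below.
- channel (a point): Channel floor, closer frame (0, 0, 20 mm); axes the closer's. Channel 18 mm wide between walls rising to z 32, flared lips to z 36 (heights above bench). The carriage with channel, nose and follower sits up to 14 mm either way along x from the nominal places given here; this shift is NOT reported: feel for it. With the strip home its origin is at nominal x -8, y 0, z 20.
- nose (a point): Nominal place of the nose (real one shifted up to 14 mm along x), closer frame (-58, 0, 20 mm): inner face of the dark gate that stops the tongue; gate x -66 to -58, top z 35. An orange lip (x -58 to -52, z 30.5 to 35) overhangs the channel; the tongue goes under it with 2.5 mm of play. The strip fits down past the lip only with the follower pushed back 22 to 26 mm.
- follower_rest (a point): Nominal place of the relaxed red follower's front face (real one shifted like the nose), closer frame (26, 0, 42 mm). Follower 16 wide, z 21.5 to 63.5; slides back along +x at most 26 mm to a hard stop. Spring about 1 N relaxed, 6 N with the strip home, 8 to 9 N just before the stop; relaxed-to-home push is 16 mm. Black spring housing behind it, nominal x +79 to +97, z to 62.
- tongue (a point): Tip of the strip's tongue: middle of the foot's front end face, strip frame (-50, 0, 4 mm); axes the strip's. Home, it touches the gate under the orange lip.
- rail (a joint): How far the steel cover rail is shut, m: 0 open (starts 0 to 0.008), 0.085 at its stop, fully shut; closes along the closer's -x with about 4 N friction, stays where left. Inverted U 90 long, 68 wide, sides z 24-68, top z 68-72 mm (4 mm above a seated strip's spine); at 0 it spans closer x +66 to +156, shut x -19 to +71.
- rail_grip (a point): Top centre of the rail's black grip fin, which is 26 mm long (along closer x), 12 mm thick (along closer y) and stands 30 mm above the rail's top (z 72 to 102); pinch it across its thickness. Its axes are the closer's.
- spent: A spent yellow carrier without clips, of the same outline as the strip, lying flat; not wanted. Origin: centre of the underside.
- green_flask: Green glass stoppered flask, 80 mm across, about 160 tall; bystander, origin under its centre.
- clear_flask: Larger green glass stoppered flask, 88 mm across, about 170 tall; bystander, origin under its centre.
- amber_flask: Amber stoppered flask, 68 mm across, about 145 tall; bystander, origin under its centre.
- cylinder: Measuring cylinder, 64 mm foot, 183 tall; bystander, origin under its centre.
- funnel: White funnel, mouth down, 72 mm across, 75 tall; bystander, origin under its centre.
- spatula: Spatula 180 mm long lying flat; bystander.
- mortar: White bowl 100 mm across, 60 tall; bystander, origin under its centre.
There are look-alikes about, which are no part of the job. Several things look just like the strip: the one meant starts farthest to the robot's right.

How it is judged:
By the outcome, as a careful person would: the job done as asked, in the order asked, and still so for the second after the job is handed in, with the robot touching nothing.
It also fails if it takes over 72 s, if anything falls off the work surface, if the arm or the gripper's body presses on something with over 40 N, if the wrist force passes 120 N, or if a joint passes its speed limit or range.

## Working session

There is one attempt and no reset: what is moved stays moved. The work goes in short steps, Python scripts to look and compute and a tool call to move; the robot and the scene stay as the last step left them, time stands still between calls to the robot, and variables do not carry over. Pictures are saved under pics/ and viewed, and the job is handed in when it is done.

Besides the shell and the picture viewer there is one more tool, called after ">>>" as name([rows], argument=value, ...), one row to a line, values as JSON. send_rows: Moves the arm, as the interface text tells. Its arguments: {"type":"object","properties":{"deltas":{"type":"array","items":{"type":"object","properties":{"grip":{"type":"number"},"translation":{"type":"array","items":{"type":"number"}},"twist":{"type":"array","items":{"type":"number"}}}}}},"required":["deltas"]}

```bash
mkdir -p pics; ls; python3 - <<'E'
from workcell import bot,camera
import cv2,numpy as np
print(bot.get_obs())
for n in("scene","top"):
    c=camera(n);cv2.imwrite(f"pics/{n}0.png",c["color"]);print(n,c["intrinsics"],c["xyz"],c["rotation"])
    np.savez(f"{n}0.npz",K=c["intrinsics"],t=c["xyz"],R=c["rotation"])
E
```

```text
pics
{'clock': 0.0, 'joint_pos': array([-1.22799395e+00,  2.41399800e-01,  3.72245804e-03,  1.33519520e+00,
       -2.12705316e-05,  1.57078993e+00]), 'joint_vel': array([-0.00145698,  0.00076914, -0.00103797, -0.00020575, -0.00169222,
        0.00066979]), 'tau': array([-1.79623541e-03, -3.72317898e+01,  2.52409297e+01,  1.71351002e-02,
       -1.47841424e-04, -2.95154386e-06]), 'eef_pos': array([ 0.16784561, -0.47031587,  0.23041886]), 'tool_rot': array([ 9.85345665e-01,  1.70566242e-01, -1.87539090e-04, -1.02108264e-03]), 'ft_force': array([ 0.21826591,  0.0922891 , -0.02577944]), 'ft_torque': array([ 0.00720118, -0.01579879,  0.03309323]), 'grip_width': 0.0854161258340119}
scene [[381.35724649   0.         318.43583146]
 [  0.         381.35724649 195.81666595]
 [  0.           0.           1.        ]] [ 0.88734705 -0.68041166  0.69241885] [ 0.86022206  0.22038355 -0.10297653 -0.44815727]
top [[470.17245225   0.         321.22430935]
 [  0.         470.17245225 196.51090993]
 [  0.           0.           1.        ]] [0.38088538 0.03728047 1.40119826] [-0.7044437   0.70779202 -0.03376648  0.04061224]
```

View pics/scene0.png

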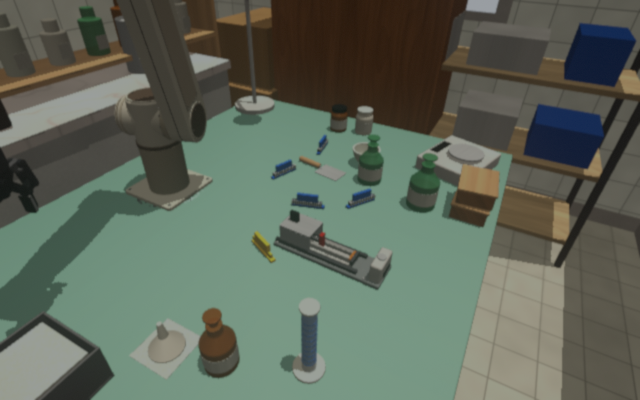

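View pics/top0.png

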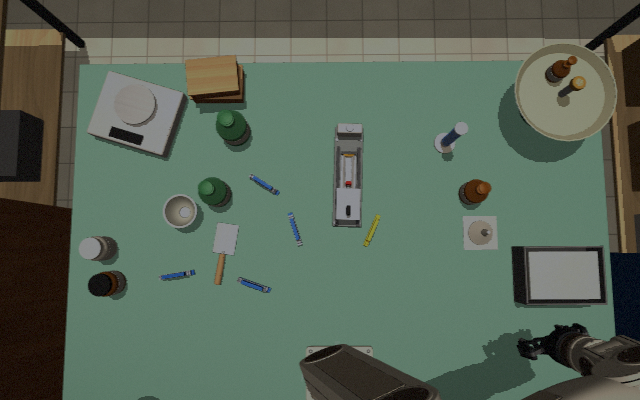

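```bash
cat > h.py <<'E'
import numpy as np,cv2
from scipy.spatial.transform import Rotation as Ro
def L(n):
    d=np.load(f"{n}0.npz");return d["K"],d["t"],Ro.from_quat(d["R"]).as_matrix()
def toplane(n,u,v,z):
    K,t,R=L(n);r=R@np.linalg.inv(K)@np.array([u,v,1.]);return t+r*(z-t[2])/r[2]
def proj(n,p):
    K,t,R=L(n);q=K@(R.T@(np.asarray(p,float)-t));return q[:2]/q[2]
E
python3 - <<'E'
from h import *
for n,(u,v) in dict(s=(295,229),b=(264,184),c=(254,285),d=(178,275)).items(): print(n,toplane("top",u,v,.03))
a=cv2.imread("pics/top0.png")
def crop(a,x,y,w,h,f,n): cv2.imwrite(n,cv2.resize(a[y:y+h,x:x+w],None,fx=f,fy=f,interpolation=cv2.INTER_CUBIC))
crop(a,280,115,110,140,4,"pics/t_c1.png")
b=cv2.imread("pics/scene0.png")
crop(b,240,180,160,110,5,"pics/s_c1.png")
E
```

```text
s [0.43098915 0.12706622 0.03      ]
b [0.56368758 0.21861942 0.03      ]
c [0.27054725 0.24493564 0.03      ]
d [0.29979994 0.46524341 0.03      ]
```

View pics/t_c1.png

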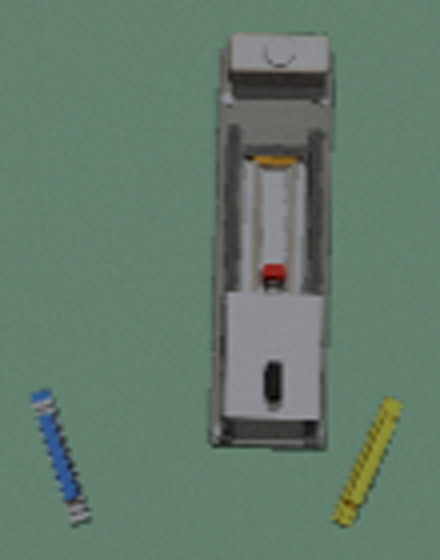

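View pics/s_c1.png

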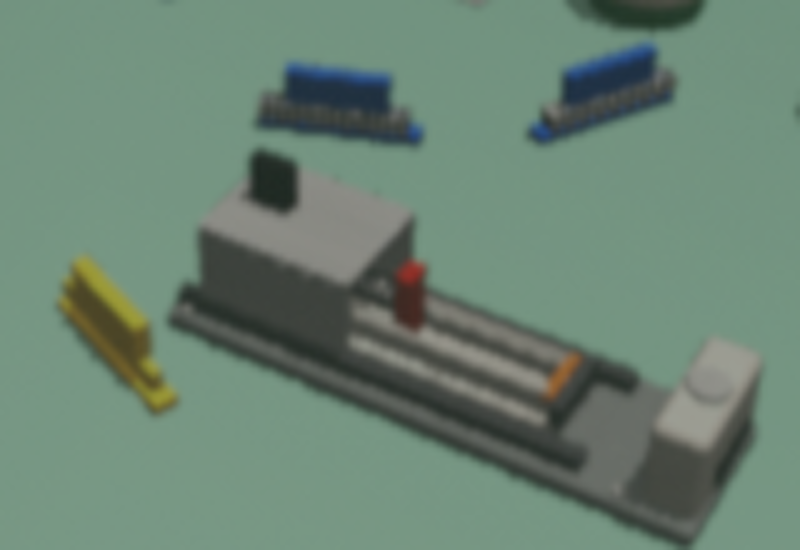

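```bash
cat > fit.py <<'E'
from h import *
from scipy.optimize import minimize
S=4
CL=[[-.135,.165,-.043,.043,0,.012],[-.134,-.104,-.03,.03,.012,.064]]
def mask(n,roi):
    x,y,w,h=roi;a=cv2.imread(f"pics/{n}0.png")[y:y+h,x:x+w]
    a=cv2.resize(a,None,fx=S,fy=S,interpolation=cv2.INTER_CUBIC).astype(float)
    b,g,r=a[...,0],a[...,1],a[...,2]
    lab=cv2.cvtColor(a.clip(0,255).astype(np.uint8),cv2.COLOR_BGR2LAB).astype(float)
    bg=np.median(lab.reshape(-1,3)[ (g>r+10).ravel()],0)
    d=np.hypot(lab[...,1]-bg[1],lab[...,2]-bg[2])
    return (g>r*1.0)&True,d,a
def corners(box,pose):
    x,y,th=pose[:3];c,s=np.cos(th),np.sin(th)
    P=np.array([[X,Y,Z] for X in box[:2] for Y in box[2:4] for Z in box[4:]])
    return np.c_[x+c*P[:,0]-s*P[:,1],y+s*P[:,0]+c*P[:,1],P[:,2]]
def render(n,roi,boxes,pose):
    x,y,w,h=roi;m=np.zeros((h*S,w*S),np.uint8)
    for b in boxes:
        q=np.array([proj(n,p) for p in corners(b,pose)])
        q=(q-[x,y]+.5)*S-.5
        hl=cv2.convexHull(q.astype(np.float32))
        cv2.fillConvexPoly(m,np.round(hl*16).astype(np.int32),255,cv2.LINE_AA,4)
    return m/255.
E
python3 - <<'E'
from fit import *
for n,roi,k in (("top",(275,200,40,55),"st"),("scene",(285,185,45,28),"ss"),("top",(322,112,52,125),"ct"),("scene",(268,200,132,90),"cs")):
    _,d,a=mask(n,roi); print(k,np.percentile(d,[5,50,90,99]))
    v=np.hstack([a.clip(0,255).astype(np.uint8),cv2.cvtColor((d*8).clip(0,255).astype(np.uint8),cv2.COLOR_GRAY2BGR)])
    f=min(700/v.shape[1],560/v.shape[0]); cv2.imwrite(f"pics/m_{k}.png",cv2.resize(v,None,fx=f,fy=f))
E
```

```text
st [ 0.          1.          2.23606798 47.42362281]
ss [ 0.          1.         20.80865205 38.47076812]
ct [ 0.          2.         17.49285568 36.12478374]
cs [ 0.          1.         13.15294644 25.17935662]
```

View pics/m_st.png

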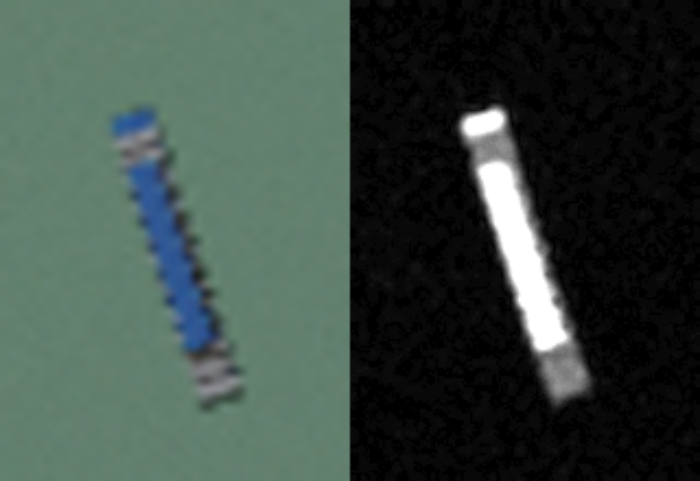

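View pics/m_ct.png

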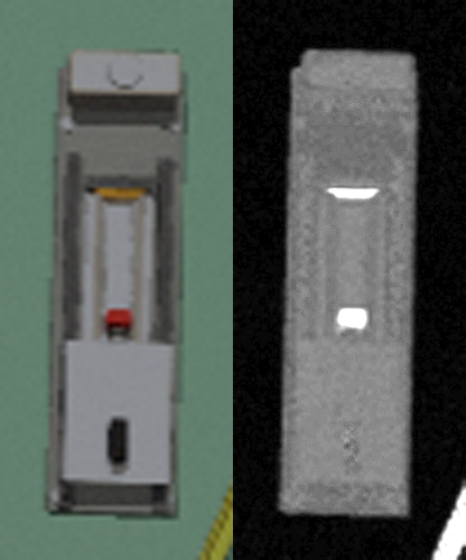

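View pics/m_cs.png

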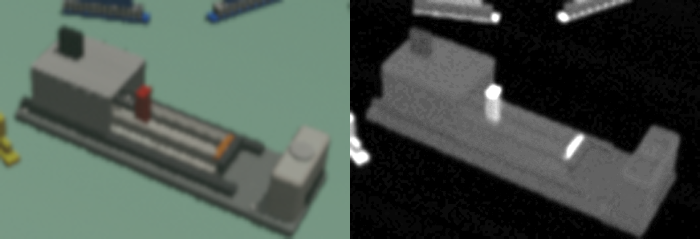

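View pics/m_ss.png

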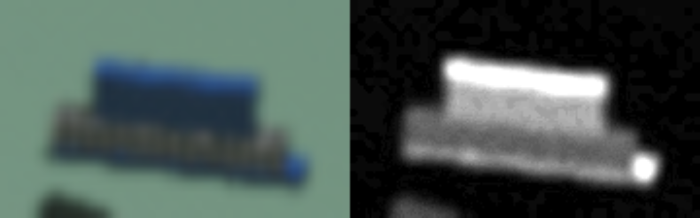

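```bash
cat > run1.py <<'E'
from fit import *
ST=[[-.05,.05,-.007,.007,0,.008],[-.042,.05,-.007,.007,.008,.02],[-.03,.034,-.005,.005,.02,.044]]
def fitit(views,mk,p0,steps,which=None):
    M={}
    for n,roi in views:
        d=mask(n,roi)[1]; m=cv2.connectedComponents((d>7).astype(np.uint8))
        c=m[1]; q=proj(n,[p0[0],p0[1],.01]); q=((q-roi[:2])*S).astype(int)
        m=(c==c[q[1],q[0]])
        M[n]=(roi,cv2.GaussianBlur(m.astype(np.float32),(0,0),S*.5))
    def cost(p):
        return sum(((cv2.GaussianBlur(render(n,r,mk(p),p).astype(np.float32),(0,0),S*.5)-m)**2).sum() for n,(r,m) in M.items())
    p=np.array(p0,float)
    for k in range(3):
        sim=np.vstack([p]+[p+np.eye(len(p))[i]*steps[i]/(1+2*k) for i in range(len(p))])
        o=minimize(cost,p,method="Nelder-Mead",options=dict(initial_simplex=sim,xatol=2e-5,fatol=.01,maxiter=400));p=o.x
    return p,o.fun
def clm(p):
    s=-p[3]; return CL+[[.066+s,.156+s,-.034,.034,.024,.072],[.111-.013+s,.111+.013+s,-.006,.006,.072,.102]]
if __name__=="__main__":
    T=("top",(275,200,40,55));Sc=("scene",(285,185,45,28))
    for v in ([T],[Sc],[T,Sc]): print("strip",fitit(v,lambda p:ST,[.431,.13,np.pi+.25],[.01,.01,.1]))
    T=("top",(322,112,52,125));Sc=("scene",(268,200,132,90))
    q=toplane("top",348,175,.03);print(q)
    for v in ([T],[Sc],[T,Sc]): print("closer",fitit(v,clm,[.60,-.02,np.pi,.004],[.015,.01,.05,.004]))
E
python3 run1.py
```

```text
strip (array([0.43366184, 0.13025788, 3.45626505]), np.float64(17.307498931884766))
strip (array([0.43409045, 0.12880848, 3.45779624]), np.float64(106.9229965209961))
strip (array([0.43364359, 0.1298957 , 3.45544855]), np.float64(154.26602172851562))
[ 0.5890484  -0.02886596  0.03      ]
closer (array([ 0.60395504, -0.02875001,  3.10840064,  0.01052398]), np.float64(265.3915710449219))
closer (array([ 0.60392255, -0.02915257,  3.11292554,  0.00912419]), np.float64(1570.2625732421875))
closer (array([ 0.60367474, -0.02884144,  3.10873468,  0.00915856]), np.float64(1859.9595947265625))
```

```bash
python3 - <<'E'
from fit import *
C=np.array([.6037,-.0288]);th=3.109
Rm=np.array([[np.cos(th),-np.sin(th)],[np.sin(th),np.cos(th)]])
def tocl(n,u,v,z): return np.r_[Rm.T@(toplane(n,u,v,z)[:2]-C),z]*1000
for n,roi in (("top",(322,112,52,125)),("scene",(268,200,132,90))):
    _,d,a=mask(n,roi)
    hsv=cv2.cvtColor(a.clip(0,255).astype(np.uint8),cv2.COLOR_BGR2HSV)
    for nm,lo,hi in(("red",0,7),("org",9,25)):
        h=hsv[...,0].astype(int); m=((hsv[...,1]>110)&(h>=lo)&(h<=hi)) | ((nm=="red")&(hsv[...,1]>110)&(h>172))
        nn,lab,st,ce=cv2.connectedComponentsWithStats(m.astype(np.uint8))
        for i in np.argsort(-st[1:,4])[:2]+1:
            ys,xs=np.nonzero(lab==i); P=np.c_[(xs+.5)/S-.5+roi[0],(ys+.5)/S-.5+roi[1]]
            r=cv2.boxPoints(cv2.minAreaRect(P.astype(np.float32)))
            z=.0635 if nm=="red" else .035
            print(n,nm,st[i,4],[tocl(n,*q,z).round(1)[:2].tolist() for q in r], r.round(1).tolist())
E
```

```text
top red 360 [[36.3, -8.8], [35.9, 7.7], [48.2, 8.0], [48.6, -8.5]] [[345.1000061035156, 180.60000610351562], [350.8999938964844, 180.60000610351562], [350.8999938964844, 184.89999389648438], [345.1000061035156, 184.89999389648438]]
top org 401 [[-41.1, -18.3], [-47.8, -18.4], [-48.7, 16.9], [-42.0, 17.1]] [[342.1000061035156, 155.89999389648438], [342.1000061035156, 153.60000610351562], [354.1000061035156, 153.60000610351562], [354.1000061035156, 155.89999389648438]]
top org 1 [[129.7, 1.1], [129.7, 1.1], [129.7, 1.1], [129.7, 1.1]] [[347.3999938964844, 213.89999389648438], [347.3999938964844, 213.89999389648438], [347.3999938964844, 213.89999389648438], [347.3999938964844, 213.89999389648438]]
scene red 695 [[29.2, 40.0], [49.4, -0.4], [37.4, -5.7], [17.6, 34.9]] [[318.0, 243.8000030517578], [319.1000061035156, 231.60000610351562], [324.29998779296875, 232.10000610351562], [323.20001220703125, 244.1999969482422]]
scene org 393 [[-42.4, 19.4], [-42.4, -14.6], [-50.2, -12.0], [-50.0, 21.7]] [[347.5, 257.8999938964844], [353.6000061035156, 249.6999969482422], [356.0, 251.39999389648438], [349.8999938964844, 259.70001220703125]]
scene org 69 [[139.0, 98.3], [148.6, 85.2], [146.5, 83.9], [136.9, 97.0]] [[267.6000061035156, 250.39999389648438], [267.6000061035156, 245.89999389648438], [268.6000061035156, 245.89999389648438], [268.6000061035156, 250.39999389648438]]
```

```bash
cat > go.py <<'E'
from h import *
import sys
from workcell import bot
C=np.array([.6037,-.0288]);TH=3.109
def cl2w(x,y): c,s=np.cos(TH),np.sin(TH);return C+np.array([c*x-s*y,s*x+c*y])
def state(pr=True):
    o=bot.get_obs();R=Ro.from_quat(o["tool_rot"]);p=np.array(o["eef_pos"])
    c,s=np.cos(TH),np.sin(TH);q=np.array([[c,s],[-s,c]])@(p[:2]-C)
    f=o["ft_force"];fc=np.array([[c,s],[-s,c]])@f[:2]
    x=R.as_matrix()[:,0]
    print("t%.2f"%o["clock"],"p",p.round(4),"cl mm",(q*1000).round(1),"yaw",np.degrees(np.arctan2(x[1],x[0])).round(2),"F cl",fc.round(2),"Fz",f[2].round(2),"T",np.round(o["ft_torque"],2),"w %.4f"%o["grip_width"],"tiltz",R.as_matrix()[:,2].round(4))
    return p,R,o
def delta(tp,yaw):
    p,R,o=state()
    T=Ro.from_matrix(np.c_[[np.cos(yaw),np.sin(yaw),0],[np.sin(yaw),-np.cos(yaw),0],[0,0,-1]])
    print("trans mm",(R.inv().apply(np.array(tp)-p)*1000).round(1),"twist",np.degrees((R.inv()*T).as_rotvec()).round(2))
E
python3 -c "
from go import *
delta([.4318,.1294,.12],.3144)"
```

```text
t0.10 p [ 0.1679 -0.4704  0.2305] cl mm [421.2 455.5] yaw 19.64 F cl [0.46 0.63] Fz -0.19 T [ 0.02  0.06 -0.05] w 0.0853 tiltz [-6.0e-04  1.8e-03 -1.0e+00]
trans mm [ 450.2 -476.   111.4] twist [-0.11  0.    1.62]
```

The four look-alikes are at top-view pixels (295,229), (264,184), (254,285) and (178,275). Image right is −y, the robot's right, so (295,229) with y≈0.13 is the one meant. The enlarged crop m_st confirms this: blue spine, silver clips at both ends, and the blue tongue at its upper end, facing +x. The yellow piece at (372,230) is the spent carrier.

>>> send_rows([
  {"translation":[0.04,-0.042,0],"twist":[0,0,0],"grip":1},
  {"translation":[0.08,-0.085,0],"twist":[0,0,0],"grip":1},
  {"translation":[0.12,-0.127,0],"twist":[0,0,0],"grip":1},
  {"translation":[0.16,-0.169,0],"twist":[0,0,0],"grip":1},
  {"translation":[0.2,-0.211,0],"twist":[0,0,0.8],"grip":1},
])

```text
clock: 0.72
eef_pos: [0.2855, -0.2027, 0.2307]
tool_rot: [0.987, 0.163, -0.0, -0.001]
ft_force: [2.0, -0.5, 1.0]
grip_width: 0.0857
```

```bash
python3 -c "
from go import *
delta([.4318,.1294,.12],.3144)"
```

```text
t0.72 p [ 0.2855 -0.2027  0.2307] cl mm [312.4 184.2] yaw 18.77 F cl [-2.04  0.46] Fz 1.0 T [ 0.04 -0.07  0.07] w 0.0857 tiltz [-5.0e-04  1.9e-03 -1.0e+00]
trans mm [ 245.4 -267.1  111.3] twist [-0.11 -0.01  0.76]
```

>>> send_rows([
  {"translation":[0.04,-0.044,0],"twist":[0,0,0.2],"grip":1},
  {"translation":[0.08,-0.087,0.01],"twist":[0,0,0.4],"grip":1},
  {"translation":[0.12,-0.131,0.02],"twist":[0,0,0.6],"grip":0.9},
  {"translation":[0.16,-0.174,0.035],"twist":[0,0,0.7],"grip":0.8},
  {"translation":[0.2,-0.218,0.05],"twist":[0,0,0.8],"grip":0.7},
])

```text
clock: 1.35
eef_pos: [0.4051, 0.0701, 0.1807]
tool_rot: [0.988, 0.156, 0.0, -0.001]
ft_force: [1.1, -1.2, 1.4]
grip_width: 0.0596
```

```bash
python3 -c "
from go import *
delta([.4318,.1294,.12],.3144)"
```

```text
t1.35 p [0.4051 0.0701 0.1807] cl mm [201.7 -92.4] yaw 18.0 F cl [-1.12  1.21] Fz 1.43 T [-0.01 -0.06  0.03] w 0.0596 tiltz [ 1.0e-04  1.6e-03 -1.0e+00]
trans mm [ 43.7 -48.   60.8] twist [-0.09 -0.03 -0.02]
```

>>> send_rows([
  {"translation":[0.025,-0.027,0.02],"twist":[0,0,0],"grip":0.55},
  {"translation":[0.0437,-0.048,0.05],"twist":[0,0,0],"grip":0.55},
  {"translation":[0.0437,-0.048,0.09],"twist":[0,0,0],"grip":0.55},
  {"translation":[0.0437,-0.048,0.12],"twist":[0,0,0],"grip":0.55},
  {"translation":[0.0437,-0.048,0.12],"twist":[0,0,0],"grip":0.55},
])

```text
clock: 1.98
eef_pos: [0.4291, 0.1288, 0.0585]
tool_rot: [0.988, 0.157, -0.003, -0.0]
ft_force: [-0.9, 0.4, 0.4]
grip_width: 0.0469
```

```bash
cat > snap.py <<'E'
from go import *
from workcell import camera
def snap(tag,boxes):
    ims=[]
    for n in boxes:
        a=camera(n)["color"];cv2.imwrite(f"pics/{tag}_{n}_full.png",a)
        x,y,w,h=boxes[n];a=cv2.resize(a[y:y+h,x:x+w],(390,int(390*h/w)),interpolation=cv2.INTER_CUBIC);ims.append(a)
    H=max(i.shape[0] for i in ims);ims=[cv2.copyMakeBorder(i,0,H-i.shape[0],0,5,cv2.BORDER_CONSTANT) for i in ims]
    cv2.imwrite(f"pics/{tag}.png",np.hstack(ims))
E
python3 -c "
from snap import *
delta([.4318,.1294,.0225],.3144)
snap('g1',dict(scene=(260,150,100,90),top=(255,170,90,90)))"
```

```text
t1.98 p [0.4291 0.1288 0.0585] cl mm [ 179.7 -151.9] yaw 18.01 F cl [ 0.94 -0.33] Fz 0.41 T [ 0.03 -0.01  0.06] w 0.0469 tiltz [-6.5e-03 -3.0e-04 -1.0e+00]
trans mm [ 3.   0.4 36. ] twist [-0.1   0.36 -0.  ]
```

View pics/g1.png

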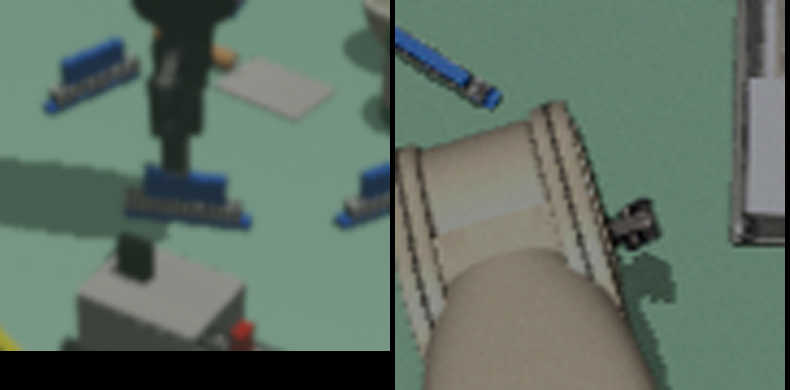

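The gripper is centred over the spine (crop (175,160), spine 145–228).

>>> send_rows([
  {"translation":[0.002,0,0.015],"twist":[0,0.3,0],"grip":0.5},
  {"translation":[0.003,0,0.028],"twist":[0,0.3,0],"grip":0.5},
  {"translation":[0.003,0,0.035],"twist":[0,0.3,0],"grip":0.5},
  {"translation":[0.003,0,0.0355],"twist":[0,0.3,0],"grip":0.5},
])

```text
clock: 2.58
eef_pos: [0.4346, 0.1304, 0.0256]
tool_rot: [0.988, 0.156, 0.002, -0.001]
ft_force: [-0.9, 0.4, 0.4]
grip_width: 0.0426
```

```bash
python3 -c "
from go import *
delta([.4318,.1294,.0225],.3144)"
```

```text
t2.58 p [0.4346 0.1304 0.0256] cl mm [ 174.2 -153.6] yaw 17.98 F cl [ 0.91 -0.42] Fz 0.37 T [ 0.01 -0.04  0.  ] w 0.0426 tiltz [ 0.0043  0.003  -1.    ]
trans mm [-3.   0.1  3.1] twist [-0.09 -0.29 -0.03]
```

>>> send_rows([
  {"translation":[-0.002,0,0.0025],"twist":[0,-0.2,0],"grip":0.5},
  {"translation":[-0.003,0,0.003],"twist":[0,-0.25,0],"grip":0.4},
  {"translation":[-0.003,0,0.003],"twist":[0,-0.25,0],"grip":0.4},
])

```text
clock: 2.95
eef_pos: [0.4317, 0.1294, 0.0227]
tool_rot: [0.988, 0.156, 0.0, -0.001]
ft_force: [0.4, 1.0, -0.1]
grip_width: 0.0343
```

```bash
python3 -c "
from go import *
delta([.4318,.1294,.0225],.3144)"
```

```text
t2.95 p [0.4317 0.1294 0.0227] cl mm [ 177.  -152.5] yaw 17.98 F cl [-0.4  -1.04] Fz -0.13 T [0.06 0.04 0.02] w 0.0343 tiltz [ 1.0e-04  1.7e-03 -1.0e+00]
trans mm [0.1 0.  0.2] twist [-0.09 -0.04 -0.03]
```

>>> send_rows([
  {"translation":[0,0,0],"twist":[0,0,0],"grip":0.2},
  {"translation":[0,0,0],"twist":[0,0,0],"grip":0.1},
  {"translation":[0,0,0],"twist":[0,0,0],"grip":0.0},
  {"translation":[0,0,0],"twist":[0,0,0],"grip":0.0},
  {"translation":[0,0,0],"twist":[0,0,0],"grip":0.0},
])

```text
clock: 3.58
eef_pos: [0.4318, 0.1295, 0.0228]
tool_rot: [0.988, 0.156, 0.0, -0.001]
ft_force: [0.0, 0.5, 1.5]
grip_width: 0.0084
```

```bash
python3 -c "
from go import *
delta([.4318,.1294,.13],.3144)"
```

```text
t3.58 p [0.4318 0.1295 0.0228] cl mm [ 176.9 -152.6] yaw 17.99 F cl [-0.02 -0.53] Fz 1.51 T [ 0.03  0.06 -0.02] w 0.0084 tiltz [ 4.0e-04  1.8e-03 -1.0e+00]
trans mm [ 0.000e+00 -1.000e-01 -1.072e+02] twist [-0.09 -0.05 -0.03]
```

>>> send_rows([
  {"translation":[0,0,-0.01],"twist":[0,0,0],"grip":0},
  {"translation":[0,0,-0.03],"twist":[0,0,0],"grip":0},
  {"translation":[0,0,-0.055],"twist":[0,0,0],"grip":0},
  {"translation":[0,0,-0.08],"twist":[0,0,0],"grip":0},
  {"translation":[0,0,-0.097],"twist":[0,0,0],"grip":0},
])

```text
clock: 4.2
eef_pos: [0.4322, 0.1294, 0.1215]
tool_rot: [0.988, 0.156, 0.001, -0.001]
ft_force: [-0.2, 0.2, -0.2]
grip_width: 0.0087
```

```bash
python3 -c "
from snap import *
delta([*cl2w(-.018,0),.12],TH-np.pi)
snap('g2',dict(scene=(240,100,120,110),top=(255,170,90,90)))"
```

```text
t4.20 p [0.4322 0.1294 0.1215] cl mm [ 176.5 -152.5] yaw 17.98 F cl [ 0.16 -0.17] Fz -0.2 T [-0.04  0.01  0.04] w 0.0087 tiltz [ 0.002   0.0022 -1.    ]
trans mm [131.2 209.5   1.5] twist [-0.11 -0.13 19.85]
```

View pics/g2.png

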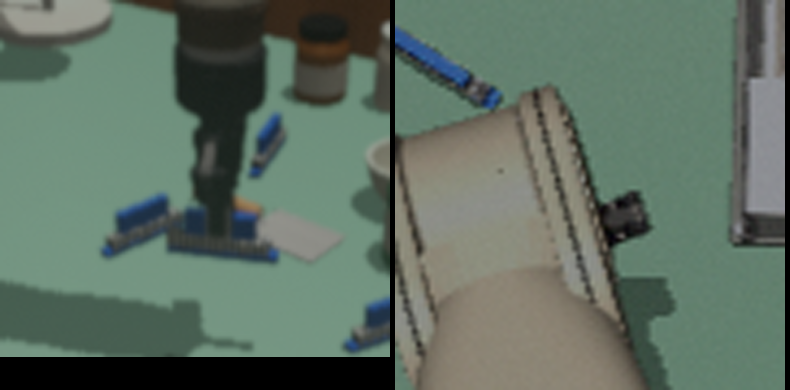

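>>> send_rows([
  {"translation":[0.02,0.035,-0.015],"twist":[0,0,3],"grip":0},
  {"translation":[0.045,0.075,-0.02],"twist":[0,0,7],"grip":0},
  {"translation":[0.072,0.118,-0.02],"twist":[0,0,11],"grip":0},
  {"translation":[0.1,0.162,-0.02],"twist":[0,0,15],"grip":0},
  {"translation":[0.123,0.198,-0.015],"twist":[0,0,18.5],"grip":0},
])

```text
clock: 4.92
eef_pos: [0.6127, -0.0221, 0.1368]
tool_rot: [1.0, -0.006, 0.002, -0.002]
ft_force: [-0.4, 0.7, -1.3]
grip_width: 0.0087
```

```bash
python3 -c "
from go import *
delta([*cl2w(-.018,0),.12],TH-np.pi)"
```

```text
t4.92 p [ 0.6127 -0.0221  0.1368] cl mm [-8.7 -7. ] yaw -0.68 F cl [ 0.44 -0.69] Fz -1.32 T [ 0.02 -0.08  0.02] w 0.0087 tiltz [ 0.0048  0.0031 -1.    ]
trans mm [ 9.   7.2 16.8] twist [-0.18 -0.27  1.19]
```

>>> send_rows([
  {"translation":[0.006,0.005,0.01],"twist":[0,-0.2,0.8],"grip":0},
  {"translation":[0.009,0.0072,0.0168],"twist":[-0.15,-0.27,1.19],"grip":0},
  {"translation":[0.009,0.0072,0.0168],"twist":[-0.15,-0.27,1.19],"grip":0},
  {"translation":[0.009,0.0072,0.0168],"twist":[-0.15,-0.27,1.19],"grip":0},
])

```text
clock: 5.42
eef_pos: [0.621, -0.0284, 0.1203]
tool_rot: [1.0, -0.016, -0.0, -0.0]
ft_force: [0.5, -0.1, -0.7]
grip_width: 0.0092
```

```bash
python3 -c "
from snap import *
delta([*cl2w(-.018,0),.0605],TH-np.pi)
snap('g3',dict(scene=(260,130,150,150),top=(300,110,110,130)))"
```

```text
t5.42 p [ 0.621  -0.0284  0.1203] cl mm [-17.3  -1. ] yaw -1.78 F cl [-0.47  0.11] Fz -0.69 T [ 0.03 -0.02  0.03] w 0.0092 tiltz [-3.e-04  7.e-04 -1.e+00]
trans mm [ 0.7  1.1 59.8] twist [-0.04  0.02  0.09]
```

View pics/g3.png

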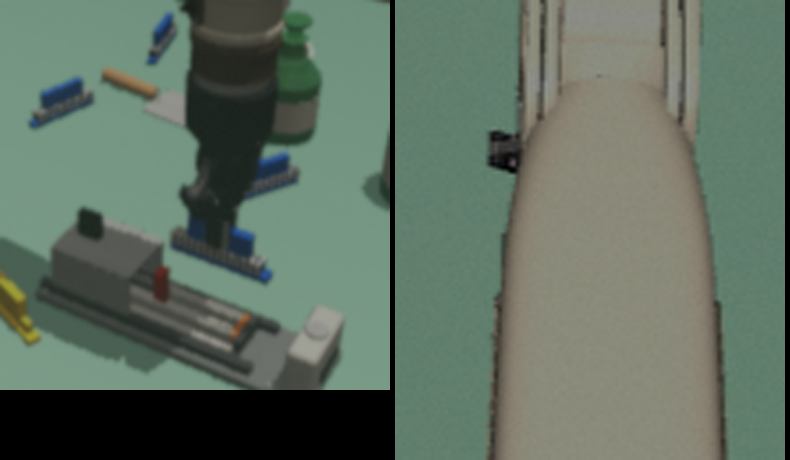

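```bash
cat > ov.py <<'E'
from fit import *
from run1 import ST
C=np.array([.6037,-.0288]);TH=3.109
def ov(img,n,roi,xc,yc,z,out,f=8):
    x,y,w,h=roi;a=cv2.imread(img)[y:y+h,x:x+w];a=cv2.resize(a,None,fx=f,fy=f,interpolation=cv2.INTER_CUBIC)
    c,s=np.cos(TH),np.sin(TH)
    for b,col in zip(ST,((0,255,255),(0,0,255),(255,0,255))):
        P=np.array([[X,Y,Z] for X in b[:2] for Y in b[2:4] for Z in b[4:]])+[xc,yc,z]
        W=np.c_[C[0]+c*P[:,0]-s*P[:,1],C[1]+s*P[:,0]+c*P[:,1],P[:,2]]
        q=np.array([(proj(n,p)-[x,y]+.5)*f-.5 for p in W])
        hl=cv2.convexHull(q.astype(np.float32)); cv2.polylines(a,[np.round(hl).astype(int)],True,col,1,cv2.LINE_AA)
    cv2.imwrite(out,a)
E
python3 -c "
from ov import *
ov('pics/g3_scene_full.png','scene',(315,200,60,50),-.0193,-.001,.0975,'pics/ov3.png',12)"
```

```text
(no output)
```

View pics/ov3.png

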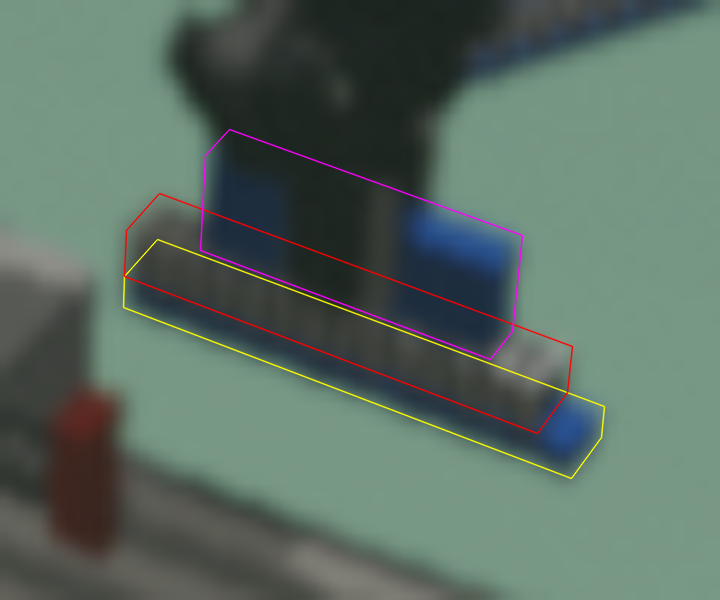

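>>> send_rows([
  {"translation":[0.0007,0.001,0.015],"twist":[0,0,0.1],"grip":0},
  {"translation":[0.0007,0.001,0.035],"twist":[0,0,0.1],"grip":0},
  {"translation":[0.0007,0.001,0.052],"twist":[0,0,0.1],"grip":0},
  {"translation":[0.0007,0.001,0.0595],"twist":[0,0,0.1],"grip":0},
  {"translation":[0.0007,0.001,0.0595],"twist":[0,0,0.1],"grip":0},
])

```text
clock: 6.15
eef_pos: [0.6216, -0.0295, 0.0604]
tool_rot: [1.0, -0.017, -0.0, -0.0]
ft_force: [0.7, -0.3, -0.3]
grip_width: 0.0088
```

```bash
python3 -c "
from go import *
delta([*cl2w(-.018,0),.0605],TH-np.pi)"
```

```text
t6.15 p [ 0.6216 -0.0295  0.0604] cl mm [-18.    0.1] yaw -1.9 F cl [-0.7   0.29] Fz -0.3 T [-0.    0.01 -0.03] w 0.0088 tiltz [-7.e-04  7.e-04 -1.e+00]
trans mm [ 0.  -0.1 -0.1] twist [-0.04  0.04 -0.03]
```

>>> send_rows([
  {"translation":[-0.003,0,0],"twist":[0,0,0],"grip":0},
  {"translation":[-0.006,0,0],"twist":[0,0,0],"grip":0},
  {"translation":[-0.009,0,0],"twist":[0,0,0],"grip":0},
  {"translation":[-0.012,0,0],"twist":[0,0,0],"grip":0},
  {"translation":[-0.012,0,0],"twist":[0,0,0],"grip":0},
])

```text
clock: 6.78
eef_pos: [0.6105, -0.0291, 0.0611]
tool_rot: [1.0, -0.017, 0.001, -0.0]
ft_force: [2.9, -0.1, -1.0]
grip_width: 0.0085
```

```bash
python3 -c "
from snap import *
delta([*cl2w(.006,0),.0605],TH-np.pi)
snap('g4',dict(scene=(270,180,120,100)))"
```

```text
t6.78 p [ 0.6105 -0.0291  0.0611] cl mm [-6.8  0.1] yaw -1.9 F cl [-2.9   0.01] Fz -0.97 T [-0.02 -0.64 -0.  ] w 0.0085 tiltz [ 1.5e-03  6.0e-04 -1.0e+00]
trans mm [-12.8  -0.1   0.6] twist [-0.04 -0.09 -0.03]
```

View pics/g4.png

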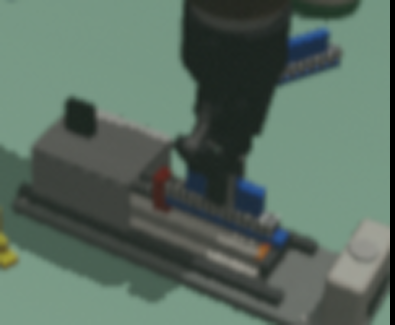

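>>> send_rows([
  {"translation":[-0.003,0,0.0003],"twist":[0,0,0],"grip":0},
  {"translation":[-0.006,0,0.0006],"twist":[0,0,0],"grip":0},
  {"translation":[-0.009,0,0.0006],"twist":[0,0,0],"grip":0},
  {"translation":[-0.012,0,0.0006],"twist":[0,0,0],"grip":0},
  {"translation":[-0.012,0,0.0006],"twist":[0,0,0],"grip":0},
])

```text
clock: 7.45
eef_pos: [0.5998, -0.0288, 0.0613]
tool_rot: [1.0, -0.017, 0.002, -0.0]
ft_force: [6.5, 0.0, -0.3]
grip_width: 0.0083
```

```bash
python3 -c "
from go import *
delta([*cl2w(.010,0),.0605],TH-np.pi)"
```

```text
t7.45 p [ 0.5998 -0.0288  0.0613] cl mm [3.9 0.1] yaw -1.9 F cl [-6.48 -0.25] Fz -0.31 T [-0.04 -1.38  0.02] w 0.0083 tiltz [ 4.8e-03  5.0e-04 -1.0e+00]
trans mm [-6.1 -0.1  0.7] twist [-0.04 -0.27 -0.03]
```

>>> send_rows([
  {"translation":[-0.001,0,0.0005],"twist":[0,-0.2,0],"grip":0},
  {"translation":[-0.003,0,0.0007],"twist":[0,-0.25,0],"grip":0},
  {"translation":[-0.005,0,0.0007],"twist":[0,-0.25,0],"grip":0},
  {"translation":[-0.005,0,0.0007],"twist":[0,-0.25,0],"grip":0},
])

```text
clock: 7.95
eef_pos: [0.5966, -0.0287, 0.0613]
tool_rot: [1.0, -0.017, 0.002, -0.0]
ft_force: [7.7, 0.7, -1.1]
grip_width: 0.0086
```

```bash
python3 -c "
from go import *
delta([*cl2w(.0105,0),.0605],TH-np.pi)"
```

```text
t7.95 p [ 0.5966 -0.0287  0.0613] cl mm [7.1 0.1] yaw -1.89 F cl [-7.65 -0.98] Fz -1.07 T [-0.07 -1.61 -0.01] w 0.0086 tiltz [ 4.6e-03  5.0e-04 -1.0e+00]
trans mm [-3.4 -0.1  0.8] twist [-0.04 -0.27 -0.03]
```

>>> send_rows([
  {"translation":[-0.003,0,0.0008],"twist":[0,-0.4,0],"grip":0},
  {"translation":[-0.005,0,0.001],"twist":[0,-0.5,0],"grip":0},
  {"translation":[-0.005,0,0.001],"twist":[0,-0.5,0],"grip":0},
  {"translation":[-0.005,0,0.001],"twist":[0,-0.5,0],"grip":0},
])

```text
clock: 8.45
eef_pos: [0.5941, -0.0286, 0.0612]
tool_rot: [1.0, -0.017, 0.001, -0.0]
ft_force: [8.5, -0.2, 0.1]
grip_width: 0.0084
```

```bash
python3 -c "
from snap import *
delta([*cl2w(.0105,0),.0605],TH-np.pi)
snap('g5',dict(scene=(270,180,120,100)))"
```

```text
t8.45 p [ 0.5941 -0.0286  0.0612] cl mm [9.6 0.1] yaw -1.89 F cl [-8.46 -0.08] Fz 0.08 T [-0.03 -1.78  0.04] w 0.0084 tiltz [ 1.4e-03  6.0e-04 -1.0e+00]
trans mm [-0.9 -0.1  0.7] twist [-0.04 -0.08 -0.03]
```

View pics/g5.png

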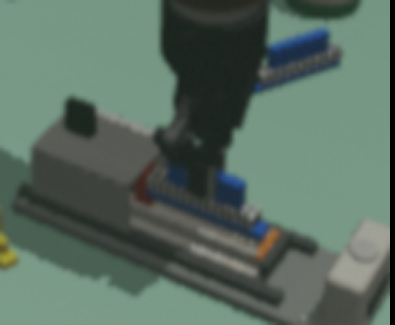

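>>> send_rows([
  {"translation":[-0.002,0,0.0008],"twist":[0,-0.3,0],"grip":0},
  {"translation":[-0.0035,0,0.0012],"twist":[0,-0.5,0],"grip":0},
  {"translation":[-0.0035,0,0.0012],"twist":[0,-0.5,0],"grip":0},
  {"translation":[-0.0035,0,0.0012],"twist":[0,-0.5,0],"grip":0},
])

```text
clock: 9.0
eef_pos: [0.5933, -0.0286, 0.0611]
tool_rot: [1.0, -0.016, -0.001, -0.0]
ft_force: [7.6, 0.2, 0.9]
grip_width: 0.0086
```

```bash
python3 -c "
from go import *
delta([*cl2w(.0105,0),.0605],TH-np.pi)"
```

```text
t9.00 p [ 0.5933 -0.0286  0.0611] cl mm [10.4  0.1] yaw -1.89 F cl [-7.63 -0.44] Fz 0.94 T [-0.01 -1.87  0.03] w 0.0086 tiltz [-1.4e-03  7.0e-04 -1.0e+00]
trans mm [-0.1 -0.1  0.6] twist [-0.04  0.08 -0.02]
```

>>> send_rows([
  {"translation":[-0.002,0,0.0008],"twist":[0,0,0],"grip":0},
  {"translation":[-0.0035,0,0.0012],"twist":[0,0,0],"grip":0},
  {"translation":[-0.0035,0,0.0012],"twist":[0,0,0],"grip":0},
  {"translation":[-0.0035,0,0.0012],"twist":[0,0,0],"grip":0},
])

```text
clock: 9.5
eef_pos: [0.5928, -0.0286, 0.0613]
tool_rot: [1.0, -0.016, 0.003, -0.0]
ft_force: [8.2, 0.4, 1.1]
grip_width: 0.0087
```

```bash
python3 -c "
from go import *
delta([*cl2w(.0105,0),.0605],TH-np.pi)"
```

```text
t9.50 p [ 0.5928 -0.0286  0.0613] cl mm [10.9  0.1] yaw -1.89 F cl [-8.18 -0.64] Fz 1.07 T [-0.02 -1.79  0.07] w 0.0087 tiltz [ 5.2e-03  5.0e-04 -1.0e+00]
trans mm [ 0.4 -0.1  0.8] twist [-0.04 -0.3  -0.02]
```

```bash
python3 -c "
from snap import *
snap('g6',dict(scene=(270,180,120,100)))
from ov import *
ov('pics/g6_scene_full.png','scene',(300,215,65,50),.0089,0,.0385,'pics/ov6.png',12)"
```

```text
(no output)
```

View pics/ov6.png

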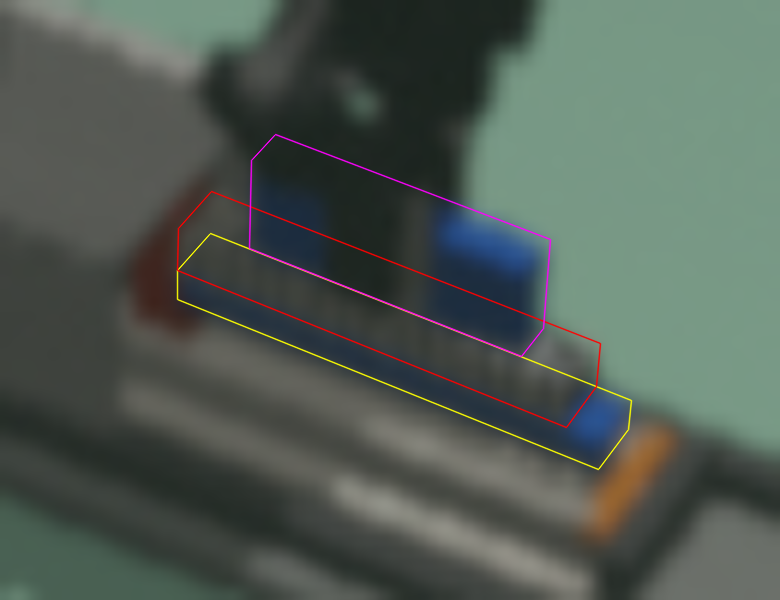

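>>> send_rows([
  {"translation":[-0.003,0,0.002],"twist":[0,-0.3,0],"grip":0},
  {"translation":[-0.003,0,0.004],"twist":[0,-0.4,0],"grip":0},
  {"translation":[-0.003,0,0.006],"twist":[0,-0.4,0],"grip":0},
  {"translation":[-0.003,0,0.006],"twist":[0,-0.4,0],"grip":0},
])

```text
clock: 10.05
eef_pos: [0.5933, -0.0286, 0.0572]
tool_rot: [1.0, -0.017, 0.003, -0.0]
ft_force: [7.8, 0.4, 3.0]
grip_width: 0.0089
```

```bash
python3 -c "
from go import *
delta([*cl2w(.0105,0),.0605],TH-np.pi)"
```

```text
t10.05 p [ 0.5933 -0.0286  0.0572] cl mm [10.4  0.1] yaw -1.89 F cl [-7.79 -0.62] Fz 2.97 T [-0.04 -1.68 -0.01] w 0.0089 tiltz [ 5.8e-03  4.0e-04 -1.0e+00]
trans mm [-0.  -0.2 -3.3] twist [-0.03 -0.33 -0.02]
```

>>> send_rows([
  {"translation":[-0.0037,0,0.002],"twist":[0,-0.5,0],"grip":0},
  {"translation":[-0.0037,0,0.003],"twist":[0,-0.7,0],"grip":0},
  {"translation":[-0.0037,0,0.004],"twist":[0,-0.7,0],"grip":0},
  {"translation":[-0.0037,0,0.004],"twist":[0,-0.7,0],"grip":0},
])

```text
clock: 10.55
eef_pos: [0.5932, -0.0286, 0.0553]
tool_rot: [1.0, -0.016, 0.001, -0.0]
ft_force: [8.2, -0.2, 3.4]
grip_width: 0.0089
```

```bash
python3 -c "
from snap import *
delta([*cl2w(.0105,0),.0605],TH-np.pi)
snap('g7',dict(scene=(270,180,120,100)))
from ov import *
ov('pics/g7_scene_full.png','scene',(300,215,65,50),.0089,0,.033,'pics/ov7.png',12)"
```

```text
t10.55 p [ 0.5932 -0.0286  0.0553] cl mm [10.5  0.2] yaw -1.89 F cl [-8.2  -0.09] Fz 3.44 T [-0.07 -1.71 -0.02] w 0.0089 tiltz [ 1.6e-03  4.0e-04 -1.0e+00]
trans mm [ 0.  -0.2 -5.2] twist [-0.03 -0.09 -0.02]
```

View pics/ov7.png

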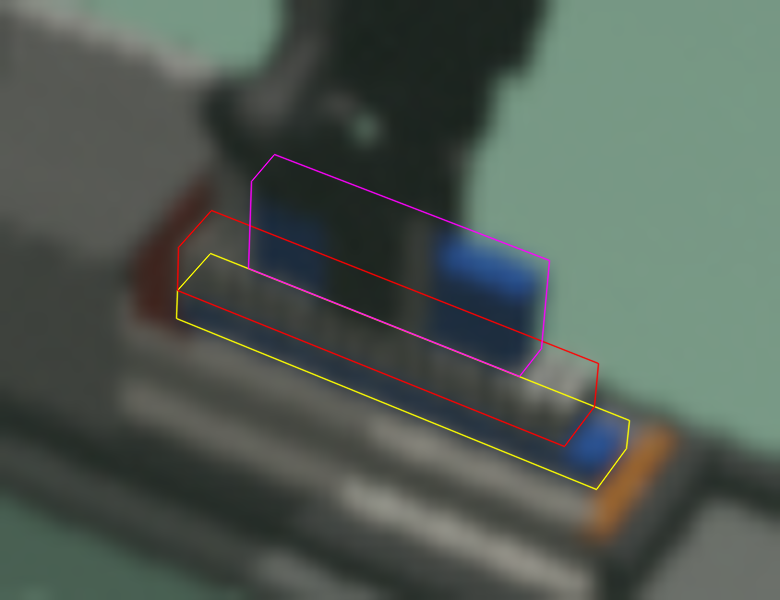

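>>> send_rows([
  {"translation":[-0.0035,0,0.003],"twist":[0,-0.4,0],"grip":0},
  {"translation":[-0.0035,0,0.005],"twist":[0,-0.5,0],"grip":0},
  {"translation":[-0.0035,0,0.007],"twist":[0,-0.5,0],"grip":0},
  {"translation":[-0.0035,0,0.008],"twist":[0,-0.5,0],"grip":0},
  {"translation":[-0.0035,0,0.008],"twist":[0,-0.5,0],"grip":0},
])

```text
clock: 11.22
eef_pos: [0.5933, -0.0286, 0.0494]
tool_rot: [1.0, -0.016, 0.0, -0.0]
ft_force: [7.6, -0.7, 4.0]
grip_width: 0.0085
```

```bash
python3 -c "
from go import *
delta([*cl2w(.0105,0),.0428],TH-np.pi)"
```

```text
t11.22 p [ 0.5933 -0.0286  0.0494] cl mm [10.4  0.2] yaw -1.88 F cl [-7.61  0.42] Fz 4.04 T [-0.05 -1.68 -0.01] w 0.0085 tiltz [ 9.e-04  4.e-04 -1.e+00]
trans mm [-0.1 -0.2  6.6] twist [-0.03 -0.05 -0.02]
```

>>> send_rows([
  {"translation":[-0.0032,0,0.003],"twist":[0,-0.3,0],"grip":0},
  {"translation":[-0.0032,0,0.0045],"twist":[0,-0.4,0],"grip":0},
  {"translation":[-0.0032,0,0.006],"twist":[0,-0.4,0],"grip":0},
  {"translation":[-0.0032,0,0.0065],"twist":[0,-0.4,0],"grip":0},
  {"translation":[-0.0032,0,0.0065],"twist":[0,-0.4,0],"grip":0},
])

```text
clock: 11.85
eef_pos: [0.5936, -0.0287, 0.045]
tool_rot: [1.0, -0.016, 0.001, -0.0]
ft_force: [7.3, -0.8, 3.2]
grip_width: 0.0091
```

```bash
python3 -c "
from go import *
delta([*cl2w(.0105,0),.0428],TH-np.pi)"
```

```text
t11.85 p [ 0.5936 -0.0287  0.045 ] cl mm [10.1  0.2] yaw -1.88 F cl [-7.35  0.59] Fz 3.2 T [-0.08 -1.66 -0.02] w 0.0091 tiltz [ 1.8e-03  2.0e-04 -1.0e+00]
trans mm [-0.4 -0.2  2.2] twist [-0.02 -0.1  -0.02]
```

>>> send_rows([
  {"translation":[-0.0032,0,0.0025],"twist":[0,-0.4,0],"grip":0},
  {"translation":[-0.0032,0,0.0035],"twist":[0,-0.5,0],"grip":0},
  {"translation":[-0.0032,0,0.0035],"twist":[0,-0.5,0],"grip":0},
  {"translation":[-0.0032,0,0.0035],"twist":[0,-0.5,0],"grip":0},
])

```text
clock: 12.35
eef_pos: [0.594, -0.0288, 0.0435]
tool_rot: [1.0, -0.016, 0.0, -0.0]
ft_force: [7.0, -0.3, 3.9]
grip_width: 0.0087
```

```bash
python3 -c "
from go import *
delta([*cl2w(.0105,0),.0428],TH-np.pi)"
```

```text
t12.35 p [ 0.594  -0.0288  0.0435] cl mm [9.7 0.3] yaw -1.88 F cl [-6.98  0.03] Fz 3.87 T [-0.04 -1.62  0.  ] w 0.0087 tiltz [ 9.e-04  2.e-04 -1.e+00]
trans mm [-0.8 -0.3  0.7] twist [-0.01 -0.05 -0.01]
```

>>> send_rows([
  {"translation":[-0.0032,-0.0002,0.002],"twist":[0,-0.4,0],"grip":0},
  {"translation":[-0.0032,-0.0002,0.0028],"twist":[0,-0.4,0],"grip":0},
  {"translation":[-0.0032,-0.0002,0.0028],"twist":[0,-0.4,0],"grip":0},
  {"translation":[-0.0032,-0.0002,0.0028],"twist":[0,-0.4,0],"grip":0},
])

```text
clock: 12.85
eef_pos: [0.5942, -0.0287, 0.0428]
tool_rot: [1.0, -0.016, 0.001, 0.0]
ft_force: [7.2, -0.3, 3.8]
grip_width: 0.0088
```

```bash
python3 -c "
from snap import *
delta([*cl2w(.0105,0),.0428],TH-np.pi)
snap('g8',dict(scene=(270,180,120,100)))
from ov import *
ov('pics/g8_scene_full.png','scene',(300,215,65,50),.008,0,.02,'pics/ov8.png',12)"
```

```text
t12.85 p [ 0.5942 -0.0287  0.0428] cl mm [9.4 0.2] yaw -1.88 F cl [-7.24  0.1 ] Fz 3.77 T [-0.11 -1.62 -0.02] w 0.0088 tiltz [ 1.6e-03 -2.0e-04 -1.0e+00]
trans mm [-1.1 -0.2 -0. ] twist [ 0.01 -0.09 -0.02]
```

View pics/ov8.png

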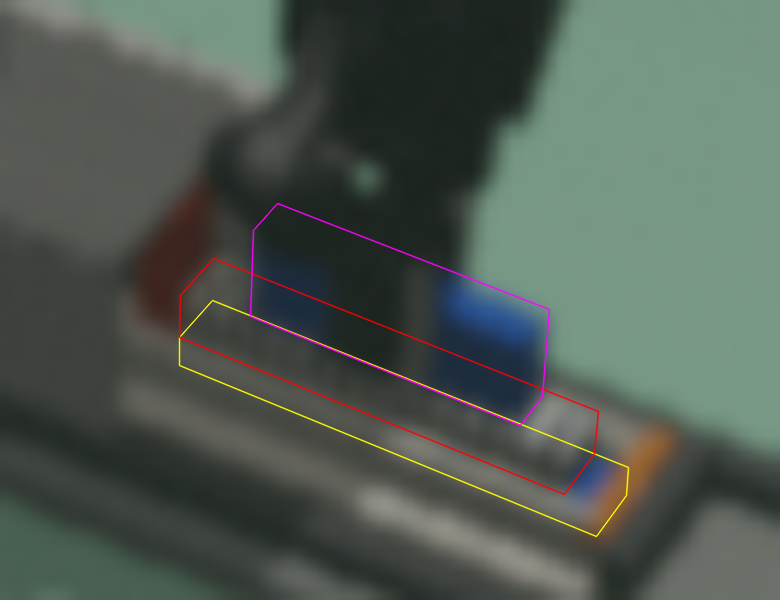

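>>> send_rows([
  {"translation":[-0.003,-0.0002,0.002],"twist":[0,-0.4,0],"grip":0},
  {"translation":[-0.003,-0.0002,0.003],"twist":[0,-0.4,0],"grip":0},
  {"translation":[-0.003,-0.0002,0.003],"twist":[0,-0.4,0],"grip":0},
  {"translation":[-0.003,-0.0002,0.003],"twist":[0,-0.4,0],"grip":0},
])

```text
clock: 13.4
eef_pos: [0.5948, -0.0287, 0.0428]
tool_rot: [1.0, -0.016, 0.001, 0.0]
ft_force: [7.0, -0.6, 8.4]
grip_width: 0.0085
```

```bash
python3 -c "
from go import *
delta([*cl2w(.0105,0),.0428],TH-np.pi)"
```

```text
t13.40 p [ 0.5948 -0.0287  0.0428] cl mm [8.9 0.2] yaw -1.89 F cl [-7.03  0.4 ] Fz 8.42 T [-0.13 -1.17 -0.03] w 0.0085 tiltz [ 2.8e-03 -6.0e-04 -1.0e+00]
trans mm [-1.6 -0.2 -0. ] twist [ 0.03 -0.16 -0.02]
```

>>> send_rows([
  {"translation":[-0.0027,0,0.0015],"twist":[0,-0.3,0],"grip":0},
  {"translation":[-0.0015,0,0.0015],"twist":[0,-0.3,0],"grip":0},
  {"translation":[-0.0005,0,0.0015],"twist":[0,-0.3,0],"grip":0},
  {"translation":[0.0005,0,0.0015],"twist":[0,-0.3,0],"grip":0},
  {"translation":[0.0005,0,0.0015],"twist":[0,-0.3,0],"grip":0},
])

```text
clock: 14.02
eef_pos: [0.5979, -0.0288, 0.0429]
tool_rot: [1.0, -0.016, 0.002, 0.0]
ft_force: [6.0, -1.1, 4.1]
grip_width: 0.0089
```

```bash
python3 -c "
from go import *
delta([*cl2w(.0035,0),.0428],TH-np.pi)"
```

```text
t14.03 p [ 0.5979 -0.0288  0.0429] cl mm [5.8 0.2] yaw -1.89 F cl [-5.99  0.89] Fz 4.12 T [-0.04 -1.37 -0.01] w 0.0089 tiltz [ 3.5e-03 -7.0e-04 -1.0e+00]
trans mm [ 2.3 -0.2  0.1] twist [ 0.03 -0.2  -0.02]
```

>>> send_rows([
  {"translation":[-0.0022,0,0.0013],"twist":[0,-0.3,0],"grip":0},
  {"translation":[-0.0015,0,0.0013],"twist":[0,-0.3,0],"grip":0},
  {"translation":[-0.0008,0,0.0013],"twist":[0,-0.3,0],"grip":0},
  {"translation":[-0.0008,0,0.0013],"twist":[0,-0.3,0],"grip":0},
])

```text
clock: 14.52
eef_pos: [0.5993, -0.0289, 0.0429]
tool_rot: [1.0, -0.016, 0.002, 0.0]
ft_force: [5.6, -1.0, 2.9]
grip_width: 0.0087
```

```bash
python3 -c "
from go import *
delta([*cl2w(.0035,0),.0428],TH-np.pi)"
```

```text
t14.53 p [ 0.5993 -0.0289  0.0429] cl mm [4.4 0.2] yaw -1.89 F cl [-5.63  0.78] Fz 2.86 T [ 0.02 -1.27 -0.  ] w 0.0087 tiltz [ 3.e-03 -7.e-04 -1.e+00]
trans mm [ 0.9 -0.2  0.1] twist [ 0.03 -0.17 -0.02]
```

>>> send_rows([
  {"translation":[-0.0015,0,0.0013],"twist":[0,-0.25,0],"grip":0},
  {"translation":[-0.001,0,0.0013],"twist":[0,-0.25,0],"grip":0},
  {"translation":[-0.0007,0,0.0013],"twist":[0,-0.25,0],"grip":0},
  {"translation":[-0.0007,0,0.0013],"twist":[0,-0.25,0],"grip":0},
])

```text
clock: 15.02
eef_pos: [0.6005, -0.0289, 0.0429]
tool_rot: [1.0, -0.016, 0.002, 0.0]
ft_force: [5.6, -0.2, 2.7]
grip_width: 0.0084
```

```bash
python3 -c "
from go import *
delta([*cl2w(.0035,0),.0428],TH-np.pi)"
```

```text
t15.03 p [ 0.6005 -0.0289  0.0429] cl mm [3.2 0.2] yaw -1.88 F cl [-5.62  0.  ] Fz 2.67 T [-0.05 -1.22 -0.02] w 0.0084 tiltz [ 3.1e-03 -7.0e-04 -1.0e+00]
trans mm [-0.3 -0.2  0.1] twist [ 0.03 -0.18 -0.01]
```

>>> send_rows([
  {"translation":[-0.0015,0,0.0013],"twist":[0,-0.25,0],"grip":0},
  {"translation":[-0.001,0,0.0013],"twist":[0,-0.25,0],"grip":0},
  {"translation":[-0.0007,0,0.0013],"twist":[0,-0.25,0],"grip":0},
  {"translation":[-0.0007,0,0.0013],"twist":[0,-0.25,0],"grip":0},
])

```text
clock: 15.52
eef_pos: [0.6006, -0.029, 0.0428]
tool_rot: [1.0, -0.016, 0.0, 0.0]
ft_force: [4.0, -1.1, 6.2]
grip_width: 0.0082
```

```bash
python3 -c "
from go import *
delta([*cl2w(.0025,0),.0428],TH-np.pi)"
```

```text
t15.53 p [ 0.6006 -0.029   0.0428] cl mm [3.1 0.3] yaw -1.89 F cl [-4.05  0.99] Fz 6.16 T [-0.01 -0.73  0.06] w 0.0082 tiltz [ 9.e-04 -6.e-04 -1.e+00]
trans mm [ 0.6 -0.3 -0. ] twist [ 0.04 -0.05 -0.02]
```

>>> send_rows([
  {"translation":[-0.0005,0,0.001],"twist":[0,0,0],"grip":0},
  {"translation":[0.0003,0,0.0005],"twist":[0,0,0],"grip":0},
  {"translation":[0.0008,0,0.0003],"twist":[0,0,0],"grip":0},
  {"translation":[0.0008,0,0.0003],"twist":[0,0,0],"grip":0},
])

```text
clock: 16.02
eef_pos: [0.6006, -0.0289, 0.0428]
tool_rot: [1.0, -0.016, -0.0, 0.0]
ft_force: [1.6, 0.7, 6.9]
grip_width: 0.0087
```

```bash
python3 -c "
from snap import *
delta([*cl2w(.0025,0),.0428],TH-np.pi)
snap('g9',dict(scene=(270,180,120,100)))
from ov import *
ov('pics/g9_scene_full.png','scene',(300,215,65,50),.002,0,.02,'pics/ov9.png',12)"
```

```text
t16.02 p [ 0.6006 -0.0289  0.0428] cl mm [3.1 0.2] yaw -1.88 F cl [-1.55 -0.73] Fz 6.88 T [ 0.05 -0.25 -0.01] w 0.0087 tiltz [-5.e-04 -6.e-04 -1.e+00]
trans mm [ 0.6 -0.2 -0. ] twist [ 0.04  0.03 -0.02]
```

View pics/ov9.png

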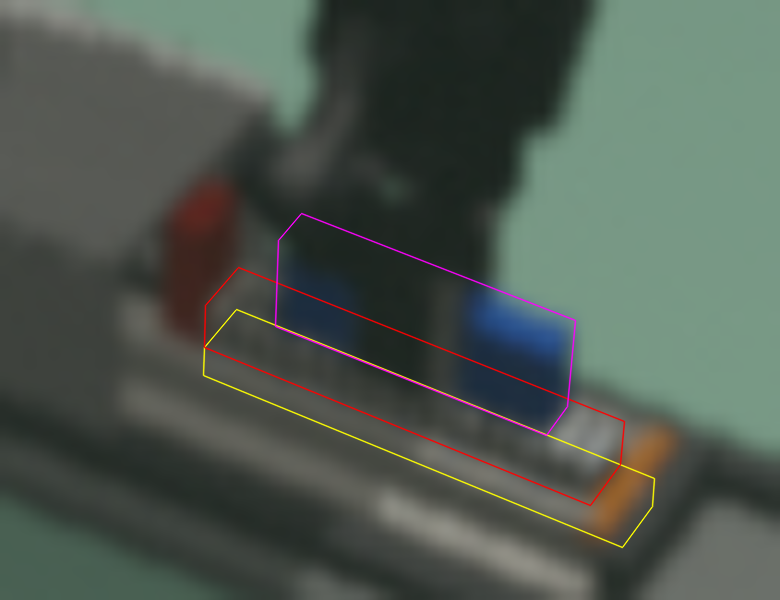

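>>> send_rows([
  {"translation":[0.0002,0,-0.0005],"twist":[0,0,0],"grip":0},
  {"translation":[0.0003,0,-0.001],"twist":[0,0,0],"grip":0},
  {"translation":[0.0003,0,-0.0013],"twist":[0,0,0],"grip":0},
])

```text
clock: 16.45
eef_pos: [0.6005, -0.0289, 0.043]
tool_rot: [1.0, -0.016, -0.001, 0.0]
ft_force: [5.0, 0.4, -5.1]
grip_width: 0.0086
```

```bash
python3 -c "
from go import *
delta([*cl2w(.0031,0),.0428],TH-np.pi)"
```

```text
t16.45 p [ 0.6005 -0.0289  0.043 ] cl mm [3.2 0.2] yaw -1.88 F cl [-4.99 -0.55] Fz -5.06 T [-0.01 -1.28 -0.02] w 0.0086 tiltz [-1.8e-03 -6.0e-04 -1.0e+00]
trans mm [ 0.1 -0.2  0.2] twist [ 0.04  0.1  -0.02]
```

>>> send_rows([
  {"translation":[0.0003,0,0],"twist":[0,0,0],"grip":0},
  {"translation":[0.0006,0,0.0002],"twist":[0,0,0],"grip":0},
  {"translation":[0.0006,0,0.0002],"twist":[0,0,0],"grip":0},
])

```text
clock: 16.82
eef_pos: [0.6006, -0.0289, 0.0428]
tool_rot: [1.0, -0.016, -0.001, 0.0]
ft_force: [2.5, -0.4, 0.4]
grip_width: 0.0085
```

```bash
python3 -c "
from go import *
delta([*cl2w(.0031,0),.0428],TH-np.pi)"
```

```text
t16.82 p [ 0.6006 -0.0289  0.0428] cl mm [3.1 0.2] yaw -1.89 F cl [-2.5   0.28] Fz 0.38 T [-0.03 -0.59 -0.  ] w 0.0085 tiltz [-2.8e-03 -5.0e-04 -1.0e+00]
trans mm [ 0.  -0.2  0. ] twist [ 0.04  0.16 -0.02]
```

>>> send_rows([
  {"translation":[0.0003,0,0],"twist":[0,0,0],"grip":0.1},
  {"translation":[0.0003,0,0],"twist":[0,0,0],"grip":0.15},
  {"translation":[0.0003,0,0],"twist":[0,0,0],"grip":0.22},
  {"translation":[0.0003,0,0],"twist":[0,0,0],"grip":0.3},
  {"translation":[0.0003,0,0],"twist":[0,0,0],"grip":0.35},
])

```text
clock: 17.45
eef_pos: [0.6006, -0.0289, 0.0427]
tool_rot: [1.0, -0.016, -0.002, 0.0]
ft_force: [-1.3, 0.7, -0.2]
grip_width: 0.03
```

```bash
python3 -c "
from go import *
delta([*cl2w(.0031,0),.13],TH-np.pi)"
```

```text
t17.45 p [ 0.6006 -0.0289  0.0427] cl mm [3.1 0.3] yaw -1.89 F cl [ 1.36 -0.67] Fz -0.2 T [-0.01 -0.01 -0.01] w 0.0300 tiltz [-3.3e-03 -5.0e-04 -1.0e+00]
trans mm [ -0.3  -0.2 -87.3] twist [ 0.04  0.19 -0.02]
```

>>> send_rows([
  {"translation":[0,0,-0.015],"twist":[0,0,0],"grip":0.4},
  {"translation":[0,0,-0.04],"twist":[0,0,0],"grip":0.5},
  {"translation":[0,0,-0.07],"twist":[0,0.2,0],"grip":0.5},
  {"translation":[-0.02,0,-0.092],"twist":[0,0.2,0],"grip":0.5},
  {"translation":[-0.05,0,-0.092],"twist":[0,0.2,0],"grip":0.5},
])

```text
clock: 18.08
eef_pos: [0.5531, -0.0273, 0.1385]
tool_rot: [1.0, -0.016, 0.004, 0.0]
ft_force: [-0.2, 0.5, -0.8]
grip_width: 0.0426
```

```bash
python3 -c "
from snap import *
delta([*cl2w(.103,0),.0795],TH-np.pi)
snap('g10',dict(scene=(260,170,140,120)))"
```

```text
t18.07 p [ 0.5531 -0.0273  0.1385] cl mm [50.6  0.2] yaw -1.88 F cl [ 0.23 -0.48] Fz -0.8 T [ 0.    0.07 -0.02] w 0.0426 tiltz [ 0.0071 -0.001  -1.    ]
trans mm [-52.8  -0.2  58.6] twist [ 0.04 -0.41 -0.01]
```

View pics/g10.png

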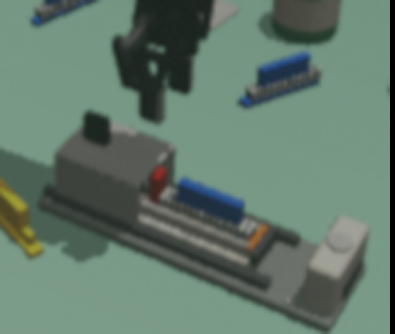

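The strip is seated: the tongue is hidden under the orange lip (crop (258,235)) and the red follower (157,183) is against its rear. Next is the fin at crop (97,127).

>>> send_rows([
  {"translation":[-0.02,0,0],"twist":[0,-0.4,0],"grip":0.5},
  {"translation":[-0.04,0,0],"twist":[0,-0.4,0],"grip":0.5},
  {"translation":[-0.052,0,0.005],"twist":[0,-0.4,0],"grip":0.5},
  {"translation":[-0.052,0,0.01],"twist":[0,-0.4,0],"grip":0.5},
  {"translation":[-0.052,0,0.015],"twist":[0,-0.4,0],"grip":0.5},
])

```text
clock: 18.75
eef_pos: [0.496, -0.0255, 0.1223]
tool_rot: [1.0, -0.016, -0.003, 0.0]
ft_force: [0.1, 0.3, -0.6]
grip_width: 0.0425
```

```bash
python3 -c "
from snap import *
delta([*cl2w(.102,0),.0795],TH-np.pi)
snap('g11',dict(scene=(260,170,100,100)))
for x in (.089,.115):
  for y in(-.006,.006): print([proj('scene',[*cl2w(x,y),z]).round(1) for z in(.072,.102)])"
```

```text
t18.75 p [ 0.496  -0.0255  0.1223] cl mm [107.8   0.2] yaw -1.89 F cl [-0.08 -0.26] Fz -0.59 T [ 0.06 -0.04 -0.01] w 0.0425 tiltz [-6.7e-03 -5.0e-04 -1.0e+00]
trans mm [ 6.  -0.2 42.8] twist [ 0.04  0.39 -0.02]
[array([306.9, 222.6]), array([306.9, 213.4])]
[array([304.4, 225.2]), array([304.4, 215.9])]
[array([298.3, 219.3]), array([298.2, 210.1])]
[array([295.8, 221.8]), array([295.6, 212.6])]
```

View pics/g11.png

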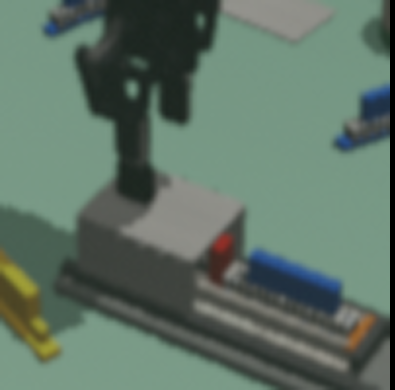

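```bash
python3 - <<'E'
from run1 import *
T=("top",(322,112,52,125));Sc=("scene",(268,200,132,90))
def mk(p):
    s=-p[3];f=p[4]; return CL+[[.066+s,.156+s,-.034,.034,.024,.072],[f-.013,f+.013,-.006,.006,.072,.102]]
print(fitit([T,Sc],mk,[.6037,-.0288,3.109,.006,.12],[.004,.004,.02,.004,.008]))
from go import cl2w
for n in("top","scene"):
  for y in(-.006,.006):
    for x in (.107,.133): print(n,x,y,[proj(n,[*cl2w(x,y),z]).round(1).tolist() for z in(.072,.102)])
a=cv2.imread("pics/top0.png");x,y,w,h=335,185,28,45;cv2.imwrite("pics/fin.png",cv2.resize(a[y:y+h,x:x+w],None,fx=12,fy=12,interpolation=cv2.INTER_CUBIC))
E
```

```text
(array([ 0.60389773, -0.02885601,  3.1091781 ,  0.00909527,  0.11698368]), np.float64(1849.6707763671875))
top 0.107 -0.006 [[345.7, 204.9], [346.1, 204.0]]
top 0.133 -0.006 [[345.4, 214.1], [345.9, 213.3]]
top 0.107 0.006 [[349.9, 205.0], [350.4, 204.1]]
top 0.133 0.006 [[349.7, 214.2], [350.2, 213.5]]
scene 0.107 -0.006 [[300.9, 220.3], [300.9, 211.1]]
scene 0.133 -0.006 [[292.5, 217.0], [292.3, 207.9]]
scene 0.107 0.006 [[298.4, 222.8], [298.3, 213.6]]
scene 0.133 0.006 [[289.9, 219.5], [289.7, 210.3]]
```

View pics/fin.png

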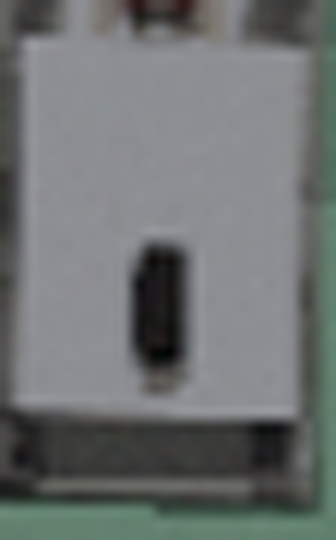

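>>> send_rows([
  {"translation":[-0.006,-0.0002,0],"twist":[0,0.2,0],"grip":0.5},
  {"translation":[-0.013,-0.0002,0],"twist":[0,0.3,0],"grip":0.5},
  {"translation":[-0.013,-0.0002,0.003],"twist":[0,0.35,0],"grip":0.5},
  {"translation":[-0.013,-0.0002,0.008],"twist":[0,0.35,0],"grip":0.5},
  {"translation":[-0.013,-0.0002,0.012],"twist":[0,0.35,0],"grip":0.5},
])

```text
clock: 19.42
eef_pos: [0.4825, -0.0248, 0.1092]
tool_rot: [1.0, -0.016, -0.001, 0.0]
ft_force: [-0.2, -0.5, 0.2]
grip_width: 0.0428
```

```bash
python3 -c "
from snap import *
delta([*cl2w(.121,0),.0795],TH-np.pi)
snap('g12',dict(scene=(260,170,100,100)))"
```

```text
t19.43 p [ 0.4825 -0.0248  0.1092] cl mm [121.3  -0. ] yaw -1.89 F cl [0.22 0.55] Fz 0.15 T [0.01 0.04 0.01] w 0.0428 tiltz [-2.3e-03 -6.0e-04 -1.0e+00]
trans mm [ 0.4  0.  29.7] twist [ 0.04  0.13 -0.02]
```

View pics/g12.png

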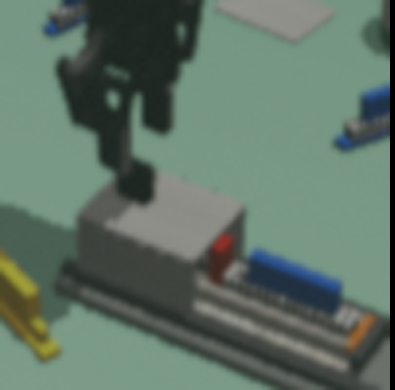

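```bash
python3 -c "
from h import *
from go import cl2w
f=3.9
for y in(-.0213,0,.0213): print([((proj('scene',[*cl2w(.1213,y),z])-[260,170])*f).round(0).tolist() for z in(.109,.13)])
print([((proj('scene',[*cl2w(x,0),.102])-[260,170])*f).round(0).tolist() for x in(.108,.121,.134)])
"
```

```text
[[153.0, 133.0], [153.0, 107.0]]
[[136.0, 149.0], [135.0, 123.0]]
[[118.0, 167.0], [117.0, 140.0]]
[[153.0, 165.0], [136.0, 158.0], [120.0, 152.0]]
```

>>> send_rows([
  {"translation":[0,0,0.008],"twist":[0,0.1,0],"grip":0.5},
  {"translation":[0,0,0.016],"twist":[0,0.1,0],"grip":0.5},
  {"translation":[0,0,0.024],"twist":[0,0.1,0],"grip":0.5},
  {"translation":[0,0,0.029],"twist":[0,0.1,0],"grip":0.4},
  {"translation":[0,0,0.029],"twist":[0,0.1,0],"grip":0.3},
])

```text
clock: 20.1
eef_pos: [0.4816, -0.0248, 0.0791]
tool_rot: [1.0, -0.016, -0.001, 0.0]
ft_force: [-0.3, 0.1, -0.3]
grip_width: 0.0254
```

```bash
python3 -c "
from go import *
delta([*cl2w(.121,0),.0795],TH-np.pi)"
```

```text
t20.10 p [ 0.4816 -0.0248  0.0791] cl mm [122.2  -0. ] yaw -1.89 F cl [ 0.27 -0.12] Fz -0.31 T [-0.05 -0.02 -0.01] w 0.0254 tiltz [-2.7e-03 -5.0e-04 -1.0e+00]
trans mm [ 1.2  0.  -0.4] twist [ 0.03  0.15 -0.02]
```

>>> send_rows([
  {"translation":[0.001,0,0],"twist":[0,0,0],"grip":0.2},
  {"translation":[0.001,0,0],"twist":[0,0,0],"grip":0.12},
  {"translation":[0.001,0,0],"twist":[0,0,0],"grip":0.05},
  {"translation":[0.001,0,0],"twist":[0,0,0],"grip":0.0},
  {"translation":[0.001,0,0],"twist":[0,0,0],"grip":0.0},
])

```text
clock: 20.72
eef_pos: [0.4829, -0.0264, 0.0795]
tool_rot: [1.0, -0.017, -0.001, 0.002]
ft_force: [-0.9, -4.2, -0.5]
grip_width: 0.0107
```

```bash
python3 -c "
from go import *
delta([*cl2w(.044,0),.0795],TH-np.pi)"
```

```text
t20.73 p [ 0.4829 -0.0264  0.0795] cl mm [120.8   1.5] yaw -1.96 F cl [0.71 4.27] Fz -0.48 T [-0.86  0.06  0.03] w 0.0107 tiltz [-0.0019 -0.0038 -1.    ]
trans mm [76.8 -1.7 -0.2] twist [ 0.22  0.1  -0.09]
```

>>> send_rows([
  {"translation":[0.003,0,0],"twist":[0,0,0],"grip":0},
  {"translation":[0.008,0,0],"twist":[0,0,0],"grip":0},
  {"translation":[0.014,0,0],"twist":[0,0,0],"grip":0},
  {"translation":[0.02,0,0],"twist":[0,0,0],"grip":0},
  {"translation":[0.026,0,0],"twist":[0,0,0],"grip":0},
])

```text
clock: 21.35
eef_pos: [0.5093, -0.0274, 0.0795]
tool_rot: [1.0, -0.017, -0.001, 0.002]
ft_force: [-4.9, -1.6, 3.7]
grip_width: 0.0108
```

```bash
python3 -c "
from snap import *
delta([*cl2w(.0435,.0015),.0795],TH-np.pi)
snap('g13',dict(scene=(260,170,120,100)))"
```

```text
t21.35 p [ 0.5093 -0.0274  0.0795] cl mm [94.4  1.6] yaw -1.96 F cl [4.83 1.8 ] Fz 3.69 T [-0.13  0.96 -0.08] w 0.0108 tiltz [-0.002 -0.004 -1.   ]
trans mm [50.9 -0.2 -0.1] twist [ 0.23  0.1  -0.09]
```

View pics/g13.png

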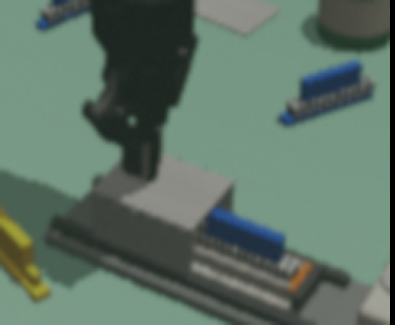

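>>> send_rows([
  {"translation":[0.007,0,0],"twist":[0,0,0],"grip":0},
  {"translation":[0.014,0,0],"twist":[0,0,0],"grip":0},
  {"translation":[0.021,0,0],"twist":[0,0,0],"grip":0},
  {"translation":[0.028,0,0],"twist":[0,0,0],"grip":0},
  {"translation":[0.035,0,0],"twist":[0,0,0],"grip":0},
])

```text
clock: 22.02
eef_pos: [0.5457, -0.0286, 0.0795]
tool_rot: [1.0, -0.017, -0.0, 0.002]
ft_force: [-4.4, -3.2, 4.0]
grip_width: 0.0112
```

```bash
python3 -c "
from go import *
delta([*cl2w(.0435,.0015),.0795],TH-np.pi)"
```

```text
t22.02 p [ 0.5457 -0.0286  0.0795] cl mm [58.   1.7] yaw -1.95 F cl [4.32 3.35] Fz 3.98 T [-0.15  1.03  0.02] w 0.0112 tiltz [-8.e-04 -4.e-03 -1.e+00]
trans mm [14.5 -0.2 -0. ] twist [ 0.23  0.04 -0.08]
```

>>> send_rows([
  {"translation":[0.004,-0.0003,0.0003],"twist":[0,0,0],"grip":0},
  {"translation":[0.008,-0.0003,0.0003],"twist":[0,0,0],"grip":0},
  {"translation":[0.011,-0.0003,0.0003],"twist":[0,0,0],"grip":0},
  {"translation":[0.013,-0.0003,0.0003],"twist":[0,0,0],"grip":0},
  {"translation":[0.013,-0.0003,0.0003],"twist":[0,0,0],"grip":0},
])

```text
clock: 22.65
eef_pos: [0.5596, -0.0291, 0.0795]
tool_rot: [1.0, -0.017, 0.0, 0.002]
ft_force: [-2.1, -2.7, 3.2]
grip_width: 0.0108
```

```bash
python3 -c "
from go import *
delta([*cl2w(.0435,.0015),.0795],TH-np.pi)"
```

```text
t22.65 p [ 0.5596 -0.0291  0.0795] cl mm [44.1  1.7] yaw -1.96 F cl [1.99 2.76] Fz 3.22 T [-0.4   0.67  0.03] w 0.0108 tiltz [ 7.0e-04 -4.6e-03 -1.0e+00]
trans mm [ 0.6 -0.2 -0. ] twist [ 0.26 -0.05 -0.1 ]
```

>>> send_rows([
  {"translation":[0.001,0,0.0003],"twist":[0,0,0],"grip":0},
  {"translation":[0.002,0,0.0003],"twist":[0,0,0],"grip":0},
  {"translation":[0.003,0,0.0003],"twist":[0,0,0],"grip":0},
  {"translation":[0.003,0,0.0003],"twist":[0,0,0],"grip":0},
])

```text
clock: 23.15
eef_pos: [0.5601, -0.0291, 0.0795]
tool_rot: [1.0, -0.017, -0.002, 0.002]
ft_force: [-10.4, -1.9, 10.3]
grip_width: 0.0108
```

```bash
python3 -c "
from go import *
delta([*cl2w(.0435,.0015),.0795],TH-np.pi)"
```

```text
t23.15 p [ 0.5601 -0.0291  0.0795] cl mm [43.5  1.7] yaw -1.97 F cl [10.35  2.29] Fz 10.27 T [-0.18  2.17  0.  ] w 0.0108 tiltz [-0.0038 -0.0044 -1.    ]
trans mm [ 0.  -0.2 -0. ] twist [ 0.26  0.21 -0.1 ]
```

>>> send_rows([
  {"translation":[0.003,0,0],"twist":[0,0,0],"grip":0},
  {"translation":[0.004,0,0],"twist":[0,0,0],"grip":0},
  {"translation":[0.004,0,0],"twist":[0,0,0],"grip":0},
])

```text
clock: 23.52
eef_pos: [0.5601, -0.0291, 0.0794]
tool_rot: [1.0, -0.017, -0.006, 0.002]
ft_force: [-14.5, -2.0, 13.4]
grip_width: 0.011
```

```bash
python3 -c "
from go import *
delta([*cl2w(.0435,.0015),.0795],TH-np.pi)"
```

```text
t23.52 p [ 0.5601 -0.0291  0.0794] cl mm [43.6  1.7] yaw -1.98 F cl [14.45  2.44] Fz 13.41 T [-0.17  2.56  0.06] w 0.0110 tiltz [-0.0113 -0.0041 -0.9999]
trans mm [ 0.1 -0.2 -0.1] twist [ 0.26  0.64 -0.11]
```

Firm stop at 14 N with no further travel. I'll relax the push, then let go.

>>> send_rows([
  {"translation":[0.001,0,-0.0003],"twist":[0,0.3,0],"grip":0},
  {"translation":[0.0003,0,-0.0005],"twist":[0,0.5,0],"grip":0},
  {"translation":[0.0003,0,-0.0005],"twist":[0,0.5,0],"grip":0},
])

```text
clock: 23.9
eef_pos: [0.5601, -0.0291, 0.0795]
tool_rot: [1.0, -0.017, -0.002, 0.002]
ft_force: [-3.9, -2.3, 0.3]
grip_width: 0.0107
```

```bash
python3 -c "
from go import *
delta([*cl2w(.0435,.0015),.0795],TH-np.pi)"
```

```text
t23.90 p [ 0.5601 -0.0291  0.0795] cl mm [43.6  1.7] yaw -1.97 F cl [3.8  2.47] Fz 0.29 T [-0.23  0.72  0.03] w 0.0107 tiltz [-0.0033 -0.0044 -1.    ]
trans mm [ 0.1 -0.2 -0. ] twist [ 0.26  0.18 -0.11]
```

>>> send_rows([
  {"translation":[0.0003,0,0],"twist":[0,0,0],"grip":0.15},
  {"translation":[0.0003,0,0],"twist":[0,0,0],"grip":0.25},
  {"translation":[0.0003,0,0],"twist":[0,0,0],"grip":0.4},
  {"translation":[0.0003,0,0],"twist":[0,0,0],"grip":0.5},
  {"translation":[0.0003,0,0],"twist":[0,0,0],"grip":0.5},
])

```text
clock: 24.52
eef_pos: [0.5606, -0.029, 0.0796]
tool_rot: [1.0, -0.017, -0.001, 0.002]
ft_force: [-0.1, 0.3, 0.5]
grip_width: 0.0429
```

>>> send_rows([
  {"translation":[0,0,-0.01],"twist":[0,0,0],"grip":0.5},
  {"translation":[0,0,-0.03],"twist":[0,0,0],"grip":0.5},
  {"translation":[0,0,-0.06],"twist":[0,0,0],"grip":0.5},
  {"translation":[0,0,-0.1],"twist":[0,0,0],"grip":0.5},
  {"translation":[0,0,-0.14],"twist":[0,0,0],"grip":0.5},
])

```text
clock: 25.15
eef_pos: [0.5609, -0.0284, 0.2216]
tool_rot: [1.0, -0.017, -0.001, 0.002]
ft_force: [-0.3, -0.3, -0.1]
grip_width: 0.0427
```

>>> send_rows([
  {"translation":[-0.04,0,0],"twist":[0,0,0],"grip":0.5},
  {"translation":[-0.09,0,0],"twist":[0,0,0],"grip":0.5},
  {"translation":[-0.13,0,0],"twist":[0,0,0],"grip":0.5},
  {"translation":[-0.16,0,0],"twist":[0,0,0],"grip":0.5},
  {"translation":[-0.16,0,0],"twist":[0,0,0],"grip":0.5},
])

```text
clock: 25.78
eef_pos: [0.3993, -0.0228, 0.2229]
tool_rot: [1.0, -0.017, -0.0, 0.002]
ft_force: [0.1, -0.0, 0.9]
grip_width: 0.0429
```

```bash
python3 -c "
from snap import *
state()
snap('g14',dict(scene=(260,190,140,110),top=(310,110,80,120)))"
```

```text
t25.77 p [ 0.3993 -0.0228  0.2229] cl mm [204.4   0.7] yaw -1.97 F cl [-0.09  0.  ] Fz 0.87 T [-0.   -0.    0.02] w 0.0429 tiltz [-0.001  -0.0043 -1.    ]
```

View pics/g14.png

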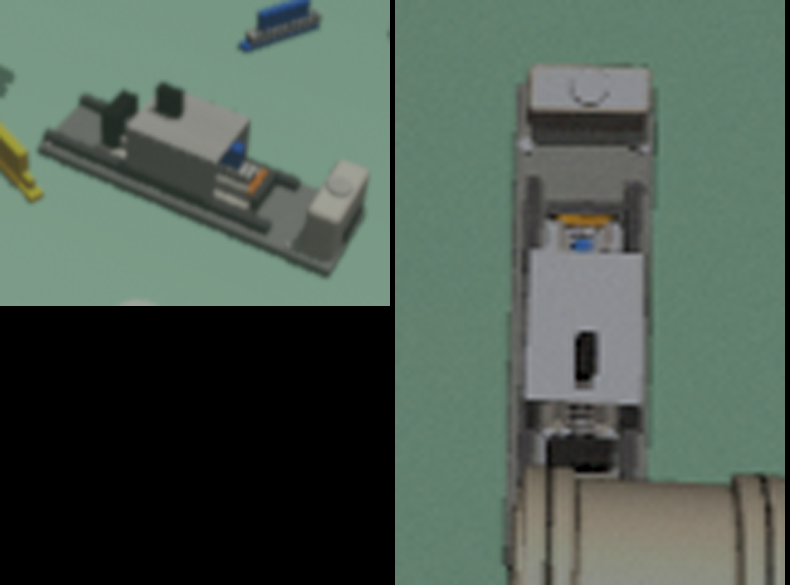

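View pics/g14_scene_full.png

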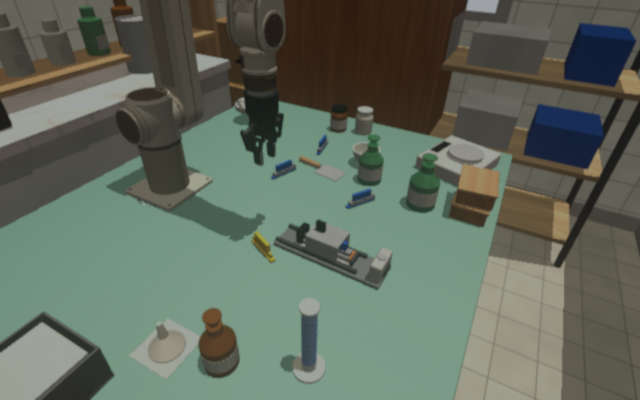

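```bash
python3 -c "
from go import *
c,s=np.cos(TH),np.sin(TH)
for v,z in((252,.072),(403,.072)):
    p=toplane('top',310+585/4.875,110+v/4.875-.4,z); p=toplane('top',310+(585-395)/4.875,110+v/4.875-.4,z)
    print((np.array([[c,s],[-s,c]])@(p[:2]-C)*1000).round(1))
print(bot.job_done())"
```

```text
[-18.7   0.6]
[70.6  2.6]
the job is handed in; nothing more can be done
None
```

The strip is loaded and the cover rail is shut over it; I handed the job in at about 26 s, with the gripper open and clear of everything.

**What I did**
- I gripped the rightmost strip and pushed the follower back with its rear end. The force rose from about 3 to 8.5 N; I didn't reach the hard stop, and I estimate the push at about 24 mm.
- I lowered it past the lip and felt the floor at the expected height, with about 8 N down.
- I eased it forward until the gate took the load, at the place predicted by the roughly +10 mm carriage shift I measured in the images. I balanced the forces before letting go.
- I slid the rail until it stopped firmly at 14 N, eased off and released the fin.

**Last checks**
- **Rail:** the top picture puts it at x −18.7 to +70.6 mm, against −19 to +71 for fully shut.
- **Strip:** just after I let go of it, the tongue was hidden under the orange lip and the follower was against its rear. In the last picture only its front end shows ahead of the rail, still up at the lip.
- **Rest of the bench:** nothing else looks moved in the last scene picture.
- **Forces:** the largest at the wrist was about 20 N (pushing the rail onto its stop). While I held the strip, readings stayed at about 11 N or less.

**What disagreed**
- The fin sat about 19 mm farther back than the middle of the rail, where I had assumed it was. I measured it again before gripping.
- The closer's centre line was about 1.5 mm to one side of my fit, which showed when the fin was gripped.
- My first fit put the rail 9 mm shut at the start, outside the stated 0 to 8 mm. A direct measurement gave about 7.6 mm.

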